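Close the grinder's filler neck and set its dial

ROBOT

A 6-joint arm with a two-finger parallel gripper is mounted at the origin on a cart in front of the work surface, level with it; the furniture and walls round the work are solid. World frame = base frame: x ahead of the robot, y to its left, z up, the work surface at z = 0. Lengths are in mm, angles in rad, forces in N, time in s.
With the tool pointing down it reaches from about 275 to 1000 mm from the base axis. Payload 8.4 kg.
Tool frame: the origin (TCP) lies on the centre line of the jaws, within the pads' length; the fingertips stand r.tip_reach ahead of it and the grasp point (between the pads) lies 3 mm ahead of it (r.tip_reach is the distance from the TCP to the fingertips, in mm); z points along the fingers, y is the direction in which the jaws open and shut (so a half turn about z gives the same grasp; the last joint's range is limited). The gripper opens to 85 mm and grips with 20 to 120 N. Pads are 22 mm wide; open, the fingers measure 114 mm over their backs; the gripper's body (76 mm by 85 mm) begins 54 mm behind the grasp point. The pads swing forward as they close: fully open they stand 13 mm farther back than shut.
Start: joints at [1.303, 0.353, 1.633, -0, 1.155, -0.002], TCP at [164.174, 603.055, 253.281] pointing down, gripper open.
Joint ranges: [-2.63, 2.63], [-0.92, 2.1], [0.06, 2.66], [-1.3, 4.44], [0, 2.69], [-3.02, 3.02]. Speed limits (rad/s): [2.22, 2.22, 2.79, 3.14, 3.14, 3.14].

INTERFACE

Orientations are given as [roll, pitch, yaw] about the fixed x, y, z axes, in that order (R = Rz(yaw) Ry(pitch) Rx(roll)).
In Python, from rig import sense, optics, r, nets gives the robot as it stands. The module is installed in compiled form; this text tells all that it offers.
- The arm moves only by the tool carry_out, never from a script. Its argument "increments" is a list that holds one entry, the list of rows, each a list of 6 numbers: the shift along the tool's x, y, z normalised to -1 to 1, where 1 is 40 cm, then the turn, a rotation vector about the tool's x, y, z normalised to -1 to 1, where 1 is 60 degrees. A call has 1 to 5 rows; each row is the pose to reach, as a shift and turn from the pose commanded when the call began, along the tool's axes at that moment; what a row does not reach only later rows make up. A row lasts 1/12 s, in which the tool goes at most 41.7 mm and 7.16 degrees, less where a joint would pass 70% of its speed; a pose out of reach is approached as far as the arm can. A call with a number of a shift or a turn outside -1 to 1 is refused whole. A call with a gripper value outside its range is refused whole. "hand" is the closure, from 0 (fully open) to 1 (shut), set as the call begins (left out, the last holds). The fingers move at their own pace and stop on an object; "squeeze" is the grip in N (left out, the last holds). Time passes only in rows, so rows that repeat a pose let the fingers close. It gives the time, the measured TCP pose, the force and the opening at its end, in the units of the state.
- sense(): the state, without advancing time (a new reading comes with each control period).
- optics.grab_frame(name): name is "side" or "top" or "wrist"; returns a dict with "img" (480x640x3 uint8, red, green, blue), "range_z" (480x640 float32, mm along the optical axis (not along the pixel's ray), 0 where there is no reading), "fov_y" (degrees; the focal length in pixels is half the picture's height over the tangent of half this angle, whatever the lens; pixels are square), "cx", "cy" (the principal point, pixels), "R" (3x3) and "t" (3): a world point X has camera coordinates R X + t. Camera axes: x right, y down, z forward; pixel columns grow to the right and rows downward; lengths in mm; the calibration is good to about 2 mm. A picture is of the moment at which its call begins.
- r.sign_off(): hands the job in, once; it reports no verdict.
Trained networks look in the newest picture that a camera, given by its name, has taken for a name from the list of things; names that differ only in an ending like _2 or _b are one class to them, and where a whole thing is asked for, a point or a joint stands for the part that bears it (a point fixed in the world has none). Each returns a list of dicts, best first, with "confidence" (0 to 1); they miss things now and then, are a little off and sometimes report something else, mostly with a low value. They report only what shows in the picture. A call takes as long as a camera call.
- nets.trace(target, camera): "mask" (480x640 bool, what is visible of it).
- nets.tip_of(target, camera): "point" ([x, y, z] in mm, in world coordinates, good to about 4 mm: a listed point, or the origin of a listed thing).
The state is a dict: "clock": time; "qpos": joint angles; "qvel": joint speeds; "joint_efforts": joint torques, N m; "eef_pos": TCP position; "tcp_rot": TCP orientation; "contact_force": force on the tool from outside, world axes, zero at the start; "wrist_torque": the same for the moment, N m; "opening": opening from 0.0 (shut) to 1.0 (fully open).
Only numpy, scipy, OpenCV 4.12 (cv2) and the standard library are available. Lean on these libraries where they do the work, as an engineer would, in place of code of your own. Each camera call takes 0.05 s, during which the arm holds its last target.

TASK

Get the grinder ready to run: put the larger of the two loose lids squarely on its slanting filler neck, turn it backwards (anticlockwise) until the thread drops into place, then screw it clockwise fully home. After that, turn the dial beside it clockwise, click by click, to the long thick mark and let go. Leave the smaller lid and everything else on the worktop where it is.

Things in the scene. Friction and masses are not known exactly. Their poses are not given: they have to be found in the camera images.
- lid_center (a point): Larger lid, loose, 0.22 kg, metal, ribbed edge, 90 mm across, 39 high, with an upright black grip bar on top, 64 long, 14 thick, 31 high (whole lid 70 high). Starts flat on the worktop, bar up. Point on its axis half-way up: 35 mm above its underside, 4 mm below the bar's foot, 35 mm below the bar's top. z along its axis, x along the bar.
- lid: The same larger lid: origin at the centre of its underside, axes as lid_center. Hidden under its skirt are a tapered centring plug (finds the neck's bore from up to 5 mm off-centre) and four thread lugs. If the bar is held loosely between the fingers (1 to 3 mm play in all), the lid turns with them and is free to slide down.
- small_lid_center (a point): The smaller lid, same make but only 68 mm across the ribs and 52 mm high, bar 48 x 14 x 26 mm. It does not fit the neck and must stay where it is. Point on its axis half-way up (26 mm).
- mouth (a point): Centre of the mouth of the grinder's filler neck: fixed metal tube, bore 54 mm, 76 mm across the thread pieces round it, 37 mm high, standing square on the sloping panel. z points out along the neck's axis, which leans 30 degrees from vertical to the machine's front (robot's side); x points uphill along the panel, y to the machine's left.
- neck: The same point and axes, for the thread. Heights of lid_center along its z: +26 to +30 mm with the lugs on top of the thread pieces (plug in the bore). Turned anticlockwise (seen from outside) 0 to 80 degrees it drops by its weight, unless clamped, to +15 and meets a stop. Then clockwise it sinks 8 mm per 60 degrees to a firm stop after 60 to 80 degrees, at about +7 mm.
- thread (a point): Centre of the thread pieces, four alike 90 degrees apart, rigid with the neck, 8 mm below the mouth; axes as mouth. At which angles the thread starts differs from start to start and is not given; by luck the lid drops in at once. Turned clockwise from on top of the thread pieces it only meets a stop.
- grinder: The grinder: fixed white wedge-shaped machine, 236 mm wide (y), 165 deep (x), 140 high at the back, 60 at the front, top panel sloping 30 degrees to its front (-x). Origin at the centre of its underside. Neck on the left part of the panel, dial on the right part.
- dial_grip (a point): Dial: black round knob 54 mm across with a grip bar 50 long, 14 thick, 29 high, 124 mm to the right (-y) of the neck. Point on its axis at mid-height of the bar: 15 mm below its top, 14 above the round part, 26 above the panel. z out along the axis, parallel to the neck's; x, y turn with the dial, and the bar lies along (0.5, 0.866, 0) of them, its white pointer at the (-0.5, -0.866, 0) end.
- dial (a joint): Angle of the dial in rad, growing clockwise seen from outside; 0 and 2.09 are its stops. It clicks into seven places 0.349 (20 degrees) apart, each with a mark on the plate; the fifth, at 1.396, is long and thick. It starts at the first, second or third. About 0.1 N m takes it over a click; let go, it settles into the nearest.
- oil_bottle: Bystander, loose: tall sauce bottle with a thin neck, 59 dia x 204 high mm; origin at the centre of its underside, upright.
- jar_jam: Bystander, loose: squat glass jar with a flat lid, 62 x 67 x 86 high mm; origin at the centre of its underside, upright.
- salt_shaker: Bystander, loose: small glass shaker with a domed cap, 44 dia x 90 high mm; origin at the centre of its underside, upright.
- tin_tomato: Bystander, loose: short food tin, 75 dia x 58 high mm; origin at the centre of its underside, upright.
- jar_coffee: Bystander, loose: tall glass jar with a dark lid, 72 dia x 134 high mm; origin at the centre of its underside, upright.
- mug_plum: Bystander, loose: two-tone mug, 78 x 116 x 101 high mm; origin at the centre of its underside, upright.
- apple: Bystander, loose: apple, 75 dia x 72 high mm; origin at the centre of its underside, upright.

How it is judged:
By the outcome, as a careful person would: the job done as asked, in the order asked, and still so for the second after the job is handed in, with the robot touching nothing.
It also fails if it takes over 61 s, if anything falls off the work surface, if the arm or the gripper's body presses on something with over 40 N, if the wrist force passes 120 N, or if a joint passes its speed limit or range.

## Working session

There is one attempt and no reset: what is moved stays moved. The work goes in short steps, Python scripts to look and compute and a tool call to move; the robot and the scene stay as the last step left them, time stands still between calls to the robot, and variables do not carry over. Pictures are saved under pics/ and viewed, and the job is handed in when it is done.

Besides the shell and the picture viewer there is one more tool, called after "Emit:" in YAML: its name, and indented under it one key for each argument. carry_out: Moves the arm, as the interface text tells. Its arguments: {"type":"object","properties":{"increments":{"type":"array","items":{"type":"array","items":{"type":"array","items":{"type":"number","minimum":-1,"maximum":1}}}},"hand":{"type":"number"},"squeeze":{"type":"number"}},"required":["increments"]}

```bash
ls; mkdir -p pics; python3 - <<'E'
from rig import sense, optics, r, nets
import cv2
print(sense(), r.tip_reach)
for n in ["side","top","wrist"]:
    f=optics.grab_frame(n); cv2.imwrite(f"pics/a_{n}.png",f["img"][:,:,::-1]); print(n,f["fov_y"],f["R"],f["t"])
    for t in ["lid_center","small_lid_center","mouth","dial_grip","grinder"]:
        for d in nets.tip_of(t,n)[:2]: print(n,t,[round(float(v)) for v in d["point"]],round(d["confidence"],2))
E
```

```text
pics
{'clock': 0.0, 'qpos': array([ 1.30259262e+00,  3.53628252e-01,  1.63413365e+00, -2.73154105e-05,
        1.15520179e+00, -2.40452309e-03]), 'qvel': array([-3.89488571e-04,  5.21976754e-05,  6.95157300e-04,  2.28721902e-03,
        8.67442520e-04,  8.82142120e-04]), 'joint_efforts': array([-9.00094819e-04, -6.05216074e+01, -3.42046988e+01, -2.07519824e-04,
        9.10491130e-03, -1.53880825e-05]), 'eef_pos': array([164.06779835, 602.61975457, 252.57429345]), 'tcp_rot': array([-3.14022156e+00,  2.16783109e-05,  2.87580453e+00]), 'contact_force': array([-0.58584207,  0.03900103,  0.31777485]), 'wrist_torque': array([-0.01668422,  0.04824081,  0.00118003]), 'opening': 0.999912129058422} 22.0
side 48.5102660295573 [[ 0.92215753 -0.38650705  0.01542068]
 [-0.21075651 -0.53546834 -0.81783577]
 [ 0.32435658  0.7509234  -0.57524503]] [-418.48319651  266.71303419  973.86972562]
side lid_center [402, -124, 34] 0.73
side lid_center [524, 268, 125] 0.2
side small_lid_center [626, -148, 28] 0.69
side small_lid_center [546, 218, 2] 0.36
side mouth [522, 267, 131] 0.81
side mouth [625, -151, 28] 0.18
side dial_grip [529, 145, 124] 0.77
side grinder [548, 215, 4] 0.97
side grinder [520, -137, -3] 0.63
top 46.7667505742027 [[-0.02655223 -0.99942938 -0.02087811]
 [-0.98427204  0.02978712 -0.17413005]
 [ 0.17465258  0.01592619 -0.98450131]] [ 210.85887904  524.81722096 1354.22109778]
top lid_center [404, -125, 35] 0.79
top small_lid_center [626, -149, 23] 0.78
top small_lid_center [519, 272, 133] 0.41
top dial_grip [530, 148, 119] 0.84
top dial_grip [527, 272, 127] 0.71
wrist 65.83192062209953 [[ 2.62602210e-01  9.64903958e-01  6.56647299e-04]
 [ 9.22884838e-01 -2.51365072e-01  2.91717630e-01]
 [ 2.81644554e-01 -7.59996843e-02 -9.56504257e-01]] [-625.77100224  -38.47185631  379.482652  ]
```

View pics/a_side.png

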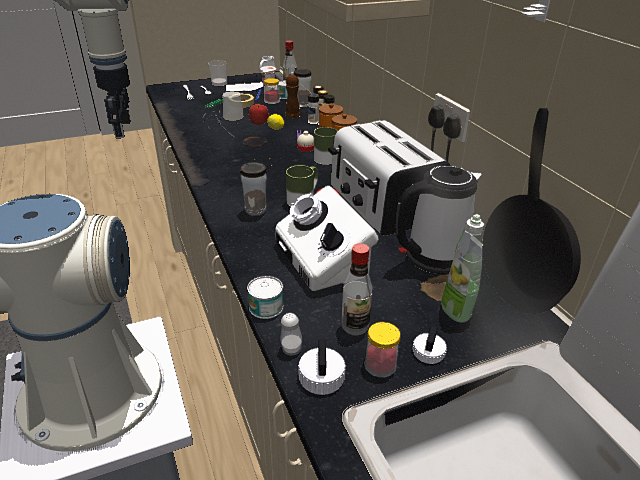

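View pics/a_top.png

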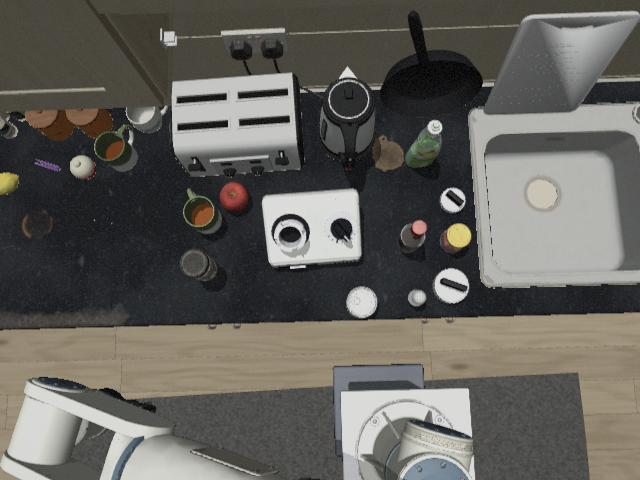

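View pics/a_wrist.png

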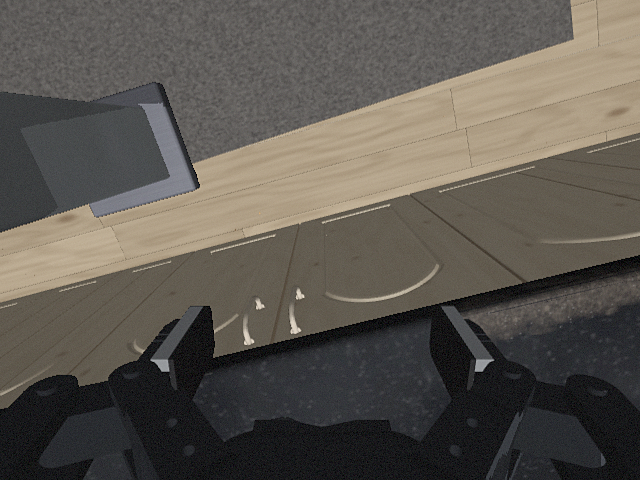

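```bash
cat > h.py <<'E'
from rig import sense, optics, r, nets
import numpy as np, cv2
from scipy.spatial.transform import Rotation as Ro
def cloud(f,mask=None):
    F=240/np.tan(np.radians(f["fov_y"]/2)); Z=f["range_z"]
    v,u=np.nonzero((Z>0)&(mask if mask is not None else True)); z=Z[v,u]
    P=np.stack([(u-f["cx"])/F*z,(v-f["cy"])/F*z,z],1)
    return (P-f["t"])@f["R"],u,v
def proj(f,X):
    F=240/np.tan(np.radians(f["fov_y"]/2)); c=np.asarray(X)@f["R"].T+f["t"]
    return np.stack([f["cx"]+F*c[...,0]/c[...,2],f["cy"]+F*c[...,1]/c[...,2]],-1)
def pose(s=None):
    s=s or sense(); return s["eef_pos"],Ro.from_euler("xyz",s["tcp_rot"])
def inc(p,R,base=None):
    """normalised increments from current pose to world target p, Rotation R"""
    p0,R0=base or pose()
    d=R0.inv().apply(np.asarray(p)-p0)/400; w=(R0.inv()*R).as_rotvec()/np.radians(60)
    n=max(np.linalg.norm(d)*400/41.7,np.linalg.norm(w)*60/7.16)
    print("inc",np.round(d,4),np.round(w,4),"rows",round(n,1)); return d,w
def toolR(z,y):
    z=np.array(z,float);z/=np.linalg.norm(z);y=np.array(y,float);y-=z*(y@z);y/=np.linalg.norm(y)
    return Ro.from_matrix(np.stack([np.cross(y,z),y,z],1))
def st():
    s=sense();print("t %.2f"%s["clock"],np.round(s["eef_pos"],1),np.round(s["tcp_rot"],3),"F",np.round(s["contact_force"],1),"M",np.round(s["wrist_torque"],2),"op %.3f"%s["opening"],"q",np.round(s["qpos"],2));return s
E
python3 - <<'E'
from h import *
fr={n:optics.grab_frame(n) for n in["top","side"]}
for n,f in fr.items():
    for t in ["lid","small_lid_center","grinder","dial_grip"]:
        ds=nets.trace(t,n)
        if not ds: continue
        d=ds[0]; P,u,v=cloud(f,d["mask"])
        print(n,t,d["confidence"],len(P),np.round(P.min(0)),np.round(P.max(0)),np.round(np.median(P,0)))
        np.save(f"{n}_{t}.npy",P)
    for t in["oil_bottle","jar_jam","salt_shaker","tin_tomato","jar_coffee","mug_plum","apple"]:
        for d in nets.tip_of(t,n)[:1]: print(n,t,np.round(d["point"]),round(d["confidence"],2))
    # panel fit / lid bar from full cloud
    P,u,v=cloud(f)
    m=(abs(P[:,0]-404)<45)&(abs(P[:,1]+125)<45)
    Q=P[m]; B=Q[(Q[:,2]>55)]
    print("bar top",len(B),B.mean(0) if len(B) else None, np.percentile(B[:,2],95))
    C=B[:,:2]-B[:,:2].mean(0); w,V=np.linalg.eigh(C.T@C); print("dir",V[:,1], np.ptp(C@V[:,1]),np.ptp(C@V[:,0]))
    T=Q[(Q[:,2]>34)&(Q[:,2]<43)]; print("top disc",T.mean(0),T.min(0),T.max(0))
    m=(P[:,0]>440)&(P[:,0]<650)&(P[:,1]>90)&(P[:,1]<340)&(P[:,2]>50)
    np.save(f"{n}_gr.npy",P[m])
E
```

```text
top lid 0.65 1030 [ 360. -182.   -9.] [451. -84.  80.] [ 401. -124.   38.]
top small_lid_center 0.96 509 [ 593. -187.   -1.] [ 660. -116.   59.] [ 622. -146.   26.]
top grinder 0.8 6949 [458.  91.  -8.] [669. 347. 154.] [544. 215. 110.]
top oil_bottle [519. -26.  -1.] 0.67
top jar_jam [ 518. -142.    2.] 0.91
top salt_shaker [377. -38.   1.] 0.66
top tin_tomato [364. 103.   0.] 0.94
top jar_coffee [464. 492.  -1.] 0.61
top mug_plum [611. 504.   0.] 0.63
top apple [648. 423.   3.] 0.65
bar top 172 [ 402.29237608 -126.43021892   68.26478534] 73.96284497996287
dir [0.38272316 0.92386307] 62.63119186861867 15.245468076403984
top disc [ 401.79591646 -125.2418993    38.23164847] [ 361.46835371 -168.54994125   34.00790896] [444.38412053 -84.40166896  42.93459903]
side lid 0.81 1832 [ 359. -173.   -3.] [450. -59.  72.] [ 395. -145.   36.]
side small_lid_center 0.84 880 [ 592. -184.   -2.] [ 666. -100.   53.] [ 617. -160.   23.]
side grinder 0.94 6395 [458. -21.  -4.] [731. 478. 182.] [531. 176.  94.]
side dial_grip 0.89 470 [509. 117.  84.] [568. 199. 142.] [536. 135. 115.]
side oil_bottle [522. -25.  -1.] 0.93
side jar_jam [ 520. -140.    1.] 0.93
side salt_shaker [376. -40.   2.] 0.96
side tin_tomato [365. 101.   4.] 0.95
side jar_coffee [ 628. -148.   27.] 0.41
side mug_plum [614. 503.   5.] 0.87
side apple [616. 500.   4.] 0.73
bar top 234 [ 401.11322848 -131.98974962   66.91314909] 70.27144001956565
dir [0.3792788  0.92528244] 66.03819558016644 13.292965296178437
top disc [ 401.31621037 -132.22407426   37.19547278] [ 361.13559353 -169.81499429   34.03320898] [444.33958473 -87.44111836  42.99661268]
```

```bash
python3 - <<'E'
import numpy as np
rng=np.random.default_rng(0)
for n in["top","side"]:
    P=np.load(n+"_gr.npy"); best=None
    for _ in range(500):
        a=P[rng.choice(len(P),3,False)]; N=np.cross(a[1]-a[0],a[2]-a[0]); N/=np.linalg.norm(N)+1e-9; N*=np.sign(N[2])
        if abs(N[2]-.866)>.06 or N[0]>-.3: continue
        k=abs((P-a[0])@N)<1.5
        if best is None or k.sum()>best.sum(): best=k
    Q=P[best]; c=Q.mean(0); N=np.linalg.svd(Q-c,full_matrices=False)[2][2]; N*=np.sign(N[2])
    print(n,N,c,best.sum(),len(P),Q.min(0),Q.max(0))
    h=(P-c)@N
    ex=np.cross([0,1,0],N);ex/=np.linalg.norm(ex); 
    for lo,hi in[(10,20),(20,30),(30,34),(34,40),(40,45)]:
        K=P[(h>lo)&(h<hi)]; 
        for nm,mm in[("neck",K[:,1]>210),("dial",K[:,1]<200)]:
            L=K[mm]
            if len(L)>3: print(nm,lo,hi,len(L),np.round(L.mean(0)),np.round(L.min(0)),np.round(L.max(0)))
E
```

```text
top [-0.49910451 -0.02776886  0.86609675] [545.8802758  210.26155481 101.2223087 ] 1972 6711 [463.8630662   98.48030123  55.47845686] [621.42976875 330.28828975 143.26835968]
neck 10 20 54 [528. 268. 111.] [498. 232.  94.] [572. 298. 132.]
dial 10 20 156 [541. 144. 111.] [518. 121.  97.] [563. 171. 127.]
neck 20 30 117 [532. 268. 124.] [496. 231.  99.] [561. 304. 143.]
dial 20 30 23 [541. 146. 125.] [522. 126. 113.] [552. 164. 135.]
neck 30 34 62 [524. 270. 128.] [493. 232. 111.] [557. 306. 145.]
dial 30 34 10 [539. 149. 131.] [523. 129. 121.] [548. 164. 137.]
neck 34 40 251 [523. 267. 132.] [490. 231. 111.] [554. 305. 153.]
dial 34 40 55 [528. 146. 133.] [509. 127. 118.] [547. 162. 143.]
neck 40 45 32 [519. 269. 135.] [491. 234. 119.] [553. 301. 154.]
dial 40 45 61 [525. 144. 136.] [508. 127. 126.] [544. 162. 148.]
side [-0.50065173 -0.01943163  0.86543068] [541.93066574 196.5925615   95.51955147] 1919 5476 [464.67908622  96.81917084  51.51546947] [617.96630955 327.19067779 138.53812552]
neck 10 20 120 [533. 267. 110.] [504. 234.  92.] [562. 299. 130.]
dial 10 20 161 [543. 135. 110.] [519. 117.  93.] [563. 156. 123.]
neck 20 30 180 [528. 262. 118.] [494. 228.  97.] [561. 302. 139.]
dial 20 30 62 [533. 137. 119.] [514. 124. 106.] [553. 155. 133.]
neck 30 34 65 [527. 265. 126.] [494. 229. 105.] [555. 299. 144.]
dial 30 34 28 [530. 137. 125.] [512. 123. 113.] [549. 155. 135.]
neck 34 40 240 [522. 266. 129.] [489. 229. 110.] [556. 305. 147.]
dial 34 40 60 [527. 140. 129.] [509. 124. 116.] [547. 162. 142.]
neck 40 45 22 [523. 271. 134.] [493. 230. 117.] [549. 302. 149.]
dial 40 45 66 [526. 143. 133.] [509. 122. 122.] [541. 163. 141.]
```

```bash
cat >> h.py <<'E'
def plan(p,R,n,base=None):
    p0,R0=base or pose(); p=np.asarray(p,float); W=(R0.inv()*R).as_rotvec()
    for i in range(n):
        b=(p0+(p-p0)*i/n,R0*Ro.from_rotvec(W*i/n)); inc(p0+(p-p0)*(i+1)/n,R0*Ro.from_rotvec(W*(i+1)/n),b)
E
python3 - <<'E'
from h import *
a=np.radians(67.6)
st();plan([402,-127,190],toolR([0,0,-1],[np.sin(a),-np.cos(a),0]),4)
E
```

```text
t 2.10 [164.2 603.1 253.3] [-3.142  0.     2.876] F [0.8 0.5 0. ] M [-0.02 -0.    0.  ] op 0.997 q [ 1.3   0.35  1.63 -0.    1.16 -0.  ]
inc [-0.2633 -0.4012  0.0396] [0.     0.     0.4049] rows 4.6
inc [-0.405  -0.2574  0.0396] [0.     0.     0.4049] rows 4.6
inc [-0.475  -0.068   0.0396] [0.     0.     0.4049] rows 4.6
inc [-0.4609  0.1335  0.0396] [0.     0.     0.4049] rows 4.6
```

Emit:
carry_out:
  increments:
    - [[-0.263,-0.401,0.04,0,0,0.405],[-0.263,-0.401,0.04,0,0,0.405],[-0.263,-0.401,0.04,0,0,0.405],[-0.263,-0.401,0.04,0,0,0.405],[-0.263,-0.401,0.04,0,0,0.405]]

```text
clock: 2.52
eef_pos: [223.6, 417.0, 236.7]
tcp_rot: [-3.14, 0.001, 2.448]
contact_force: [-0.5, -0.1, -0.7]
opening: 0.999
```

Emit:
carry_out:
  increments:
    - [[-0.405,-0.257,0.04,0,0,0.405],[-0.405,-0.257,0.04,0,0,0.405],[-0.405,-0.257,0.04,0,0,0.405],[-0.405,-0.257,0.04,0,0,0.405],[-0.405,-0.257,0.04,0,0,0.405]]

```text
clock: 2.93
eef_pos: [282.9, 235.2, 221.0]
tcp_rot: [-3.141, 0.001, 2.024]
contact_force: [1.3, 0.8, -0.6]
opening: 0.998
```

Emit:
carry_out:
  increments:
    - [[-0.475,-0.068,0.04,0,0,0.405],[-0.475,-0.068,0.04,0,0,0.405],[-0.475,-0.068,0.04,0,0,0.405],[-0.475,-0.068,0.04,0,0,0.405],[-0.475,-0.068,0.04,0,0,0.405]]

```text
clock: 3.35
eef_pos: [342.9, 52.9, 205.4]
tcp_rot: [3.141, 0.001, 1.599]
contact_force: [0.1, 0.2, 0.9]
opening: 1.004
```

```bash
python3 - <<'E'
from h import *
a=np.radians(67.6)
st();plan([402,-127,190],toolR([0,0,-1],[np.sin(a),-np.cos(a),0]),1)
E
```

```text
t 3.35 [342.9  52.9 205.4] [3.141e+00 1.000e-03 1.599e+00] F [0.1 0.2 0.9] M [0.03 0.02 0.01] op 1.004 q [ 0.15 -0.04  2.23 -0.    0.95  0.12]
inc [-0.4537  0.1349  0.0389] [1.100e-03 3.000e-04 4.005e-01] rows 4.6
```

Emit:
carry_out:
  increments:
    - [[-0.454,0.135,0.039,0.001,0,0.401],[-0.454,0.135,0.039,0.001,0,0.401],[-0.454,0.135,0.039,0.001,0,0.401],[-0.454,0.135,0.039,0.001,0,0.401],[-0.454,0.135,0.039,0.001,0,0.401]]

```text
clock: 3.77
eef_pos: [403.6, -127.7, 189.8]
tcp_rot: [3.14, 0.001, 1.179]
contact_force: [0.1, 0.9, -0.5]
opening: 1.0
```

Emit:
carry_out:
  increments:
    - [[0,0,0,0,0,0]]

```text
clock: 3.85
eef_pos: [404.1, -127.9, 189.8]
tcp_rot: [3.14, 0.001, 1.18]
contact_force: [-0.9, 0.9, -0.0]
opening: 1.001
```

```bash
cat > lidfit.py <<'E'
from h import *
def barfit(n,c,zlo=60,zhi=76,f=None):
    f=f or optics.grab_frame(n); P,u,v=cloud(f)
    m=(np.hypot(P[:,0]-c[0],P[:,1]-c[1])<42)&(P[:,2]>zlo)&(P[:,2]<zhi); B=P[m]
    if len(B)<20: print(n,"few",len(B)); return f
    (cx,cy),(w,h),ang=cv2.minAreaRect(B[:,:2].astype(np.float32)); 
    C=B[:,:2]-B[:,:2].mean(0); V=np.linalg.eigh(C.T@C)[1][:,1]; V*=np.sign(V[1])
    print(n,len(B),"mean",B.mean(0).round(1),"rect",(round(cx,1),round(cy,1)),(round(w,1),round(h,1)),"ang",np.degrees(np.arctan2(V[1],V[0])).round(1),"z95",np.percentile(B[:,2],95).round(1))
    return f
E
python3 - <<'E'
from lidfit import *
st()
f=barfit("wrist",(402,-127)); cv2.imwrite("pics/b_wrist.png",f["img"][:,:,::-1])
print([ (np.round(d["point"],1),d["confidence"]) for d in nets.tip_of("lid_center","wrist")])
P,u,v=cloud(f); T=P[(np.hypot(P[:,0]-402,P[:,1]+127)<60)&(P[:,2]>33)&(P[:,2]<44)]; print(np.percentile(T,[1,99],axis=0), cv2.minEnclosingCircle(T[:,:2].astype(np.float32)))
E
```

```text
t 3.85 [ 404.1 -127.9  189.8] [3.14e+00 1.00e-03 1.18e+00] F [-0.9  0.9 -0. ] M [ 0.01  0.01 -0.06] op 1.001 q [-0.31  0.12  2.11 -0.    0.91  0.08]
wrist 1843 mean [ 404.3 -124.1   70.2] rect (403.6, -125.6) (63.2, 14.0) ang 68.5 z95 71.6
[(array([ 401.1, -121.6,   36.4]), 0.58)]
[[ 363.72332819 -164.80273118   34.49777642]
 [ 443.88078379  -85.21454907   41.21561433]] ((403.3664855957031, -125.76780700683594), 43.74043273925781)
```

View pics/b_wrist.png

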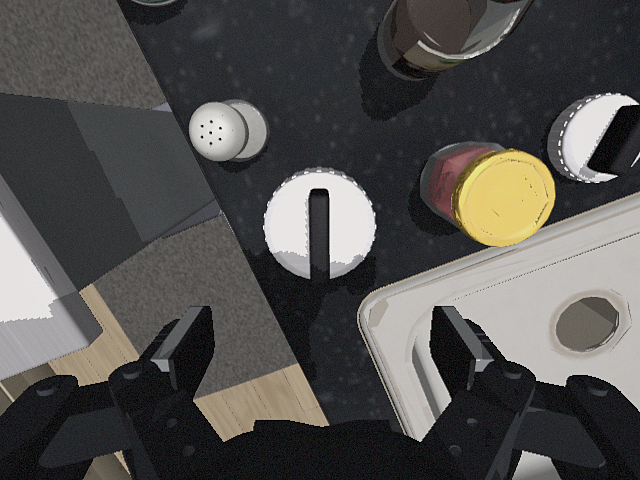

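```bash
python3 - <<'E'
from h import *
a=np.radians(68.5)
plan([403.5,-125.7,66],toolR([0,0,-1],[np.sin(a),-np.cos(a),0]),1)
E
```

```text
inc [-0.0012  0.0045  0.3088] [-0.0016  0.0001 -0.0138] rows 3.0
```

```bash
python3 - <<'E'
from h import *
st()
p,R=pose(); print(R.as_matrix().round(3))
E
```

```text
t 3.95 [ 402.2 -124.7  189.5] [-3.14   0.     1.181] F [ 0.5  0.4 -0. ] M [-0.08  0.05  0.  ] op 1.000 q [-0.3   0.12  2.11  0.    0.92  0.09]
[[ 0.38   0.925 -0.002]
 [ 0.925 -0.38   0.001]
 [-0.    -0.002 -1.   ]]
```

Emit:
carry_out:
  increments:
    - [[-0.001,0.0045,0.2,0,0,-0.014],[-0.001,0.0045,0.2,0,0,-0.014],[-0.001,0.0045,0.2,0,0,-0.014],[-0.001,0.0045,0.2,0,0,-0.014]]

```text
clock: 4.28
eef_pos: [402.0, -123.6, 108.9]
tcp_rot: [-3.135, 0.0, 1.199]
contact_force: [1.1, 0.6, 1.3]
opening: 1.0
```

```bash
python3 - <<'E'
from lidfit import *
f=barfit("wrist",(403,-126)); cv2.imwrite("pics/c_wrist.png",f["img"][:,:,::-1]);st()
a=np.radians(68.5)
plan([403.5,-125.7,66],toolR([0,0,-1],[np.sin(a),-np.cos(a),0]),1)
E
```

```text
wrist 3667 mean [ 404.7 -122.7   70.1] rect (403.8, -125.6) (63.5, 14.0) ang 68.2 z95 71.5
t 4.33 [ 403.5 -124.2  110.4] [-3.139  0.     1.199] F [ 1.  -0.2  1.9] M [-0.02  0.   -0.03] op 1.000 q [-0.3   0.26  2.17 -0.    0.71  0.07]
inc [-0.0035  0.0017  0.111 ] [-0.0024  0.0002  0.0036] rows 1.1
```

View pics/c_wrist.png

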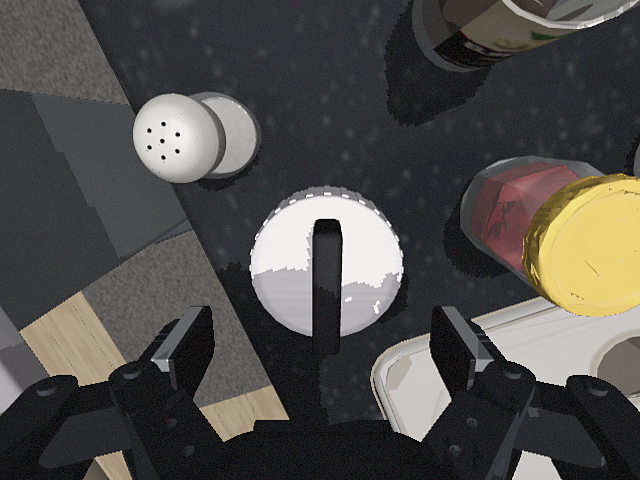

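Emit:
carry_out:
  increments:
    - [[-0.0035,0.001,0.09,0,0,0],[-0.0035,0.001,0.11,0,0,0],[-0.0035,0.001,0.11,0,0,0],[-0.0035,0.001,0.11,0,0,0]]

```text
clock: 4.67
eef_pos: [404.0, -126.4, 67.1]
tcp_rot: [-3.141, 0.0, 1.198]
contact_force: [-0.7, 0.1, 0.7]
opening: 0.998
```

Emit:
carry_out:
  increments:
    - [[0,0,0,0,0,0],[0,0,0,0,0,0],[0,0,0,0,0,0],[0,0,0,0,0,0],[0,0,0,0,0,0]]
  hand: 0.75
  squeeze: 25

```text
clock: 5.08
eef_pos: [403.8, -126.6, 66.1]
tcp_rot: [-3.141, 0.0, 1.198]
contact_force: [-0.7, -0.6, 0.1]
opening: 0.3
```

```bash
python3 - <<'E'
from lidfit import *
f=optics.grab_frame("wrist"); cv2.imwrite("pics/d_wrist.png",f["img"][:,:,::-1]);st()
E
```

```text
t 5.13 [ 403.7 -126.5   66. ] [-3.141  0.     1.198] F [-0.3 -0.6  0.1] M [ 0.    0.02 -0.03] op 0.247 q [-0.31  0.35  2.2  -0.    0.6   0.07]
```

View pics/d_wrist.png

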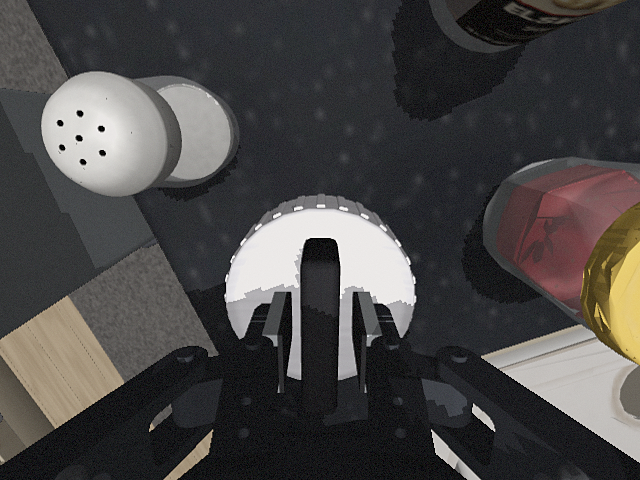

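Emit:
carry_out:
  increments:
    - [[0,0,0,0,0,0],[0,0,0,0,0,0],[0,0,0,0,0,0],[0,0,0,0,0,0]]
  hand: 1
  squeeze: 60

```text
clock: 5.47
eef_pos: [403.6, -126.5, 65.8]
tcp_rot: [-3.14, 0.0, 1.198]
contact_force: [-1.8, 0.5, 5.7]
opening: 0.15
```

Emit:
carry_out:
  increments:
    - [[0,0,-0.1,0,0,0],[0,0,-0.2,0,0,0],[0,0,-0.3,0,0,0],[0,0,-0.4,0,0,0],[0,0,-0.45,0,0,0]]

```text
clock: 5.88
eef_pos: [404.9, -126.9, 249.8]
tcp_rot: [3.138, -0.0, 1.198]
contact_force: [1.5, -0.6, -1.2]
opening: 0.152
```

```bash
python3 - <<'E'
from lidfit import *
st()
for n in ("wrist","side"):
    f=optics.grab_frame(n); cv2.imwrite(f"pics/e_{n}.png",f["img"][:,:,::-1])
    np.savez(f"e_{n}.npz",**f)
st()
E
```

```text
t 5.88 [ 404.9 -126.9  249.8] [ 3.138 -0.     1.198] F [ 1.5 -0.6 -1.2] M [-0.   -0.07  0.03] op 0.152 q [-0.31  0.03  2.04 -0.    1.06  0.07]
t 5.98 [ 405.7 -127.1  249.1] [ 3.136 -0.     1.198] F [ 1.2 -0.7 -2.9] M [-0.01 -0.02  0.  ] op 0.151 q [-0.31  0.04  2.04 -0.    1.06  0.07]
```

View pics/e_wrist.png

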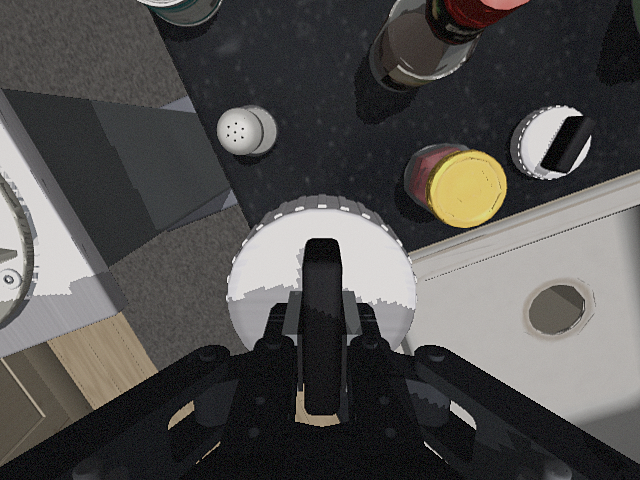

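View pics/e_side.png

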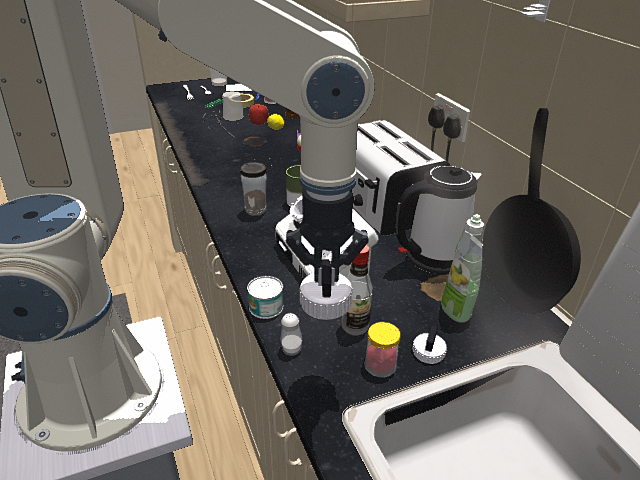

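```bash
python3 - <<'E'
import numpy as np
from scipy.optimize import least_squares
for n in["top","side"]:
  P=np.load(n+"_gr.npy")
  for th in (2.7,):
    t=np.radians(th); N=np.array([-.5*np.cos(t),-.5*np.sin(t),.866]); ey=np.array([-np.sin(t),np.cos(t),0]); ex=np.cross(ey,N)
    h=P@N; u=P@ex; v=P@ey
    c0=np.array([522.5,267.5,131])
    # panel height mode
    pm=(np.hypot(u-c0@ex,v-c0@ey)>55)&(np.abs(v-(c0@ey-124))>45)
    hh=h[pm]; hist,e=np.histogram(hh,np.arange(hh.min(),hh.max(),1)); hp=e[hist.argmax()]+.5
    d=h-hp
    hist2,e2=np.histogram(d[np.hypot(u-c0@ex,v-c0@ey)<45],np.arange(-40,50,2)); print(n,"hp",hp,"neck hist",list(zip(e2[25:],hist2[25:])))
    k=(np.hypot(u-c0@ex,v-c0@ey)<42)&(d>33)&(d<42)
    K=np.stack([u[k],v[k]],1)
    rr=np.hypot(*(K-[c0@ex,c0@ey]).T); print(np.percentile(rr,[2,10,50,90,98]))
    f=lambda q:[0] 
    # annulus: fit robust centre with inner/outer radius r1,r2: residual outside annulus
    def res(q):
        r_=np.hypot(K[:,0]-q[0],K[:,1]-q[1]); return np.concatenate([np.maximum(0,q[2]-r_)*1+np.maximum(0,r_-q[3]),[0.5*(q[3]-q[2])]])
    s=least_squares(res,[c0@ex,c0@ey,27,33],loss="soft_l1"); q=s.x
    print("centre",(ex*q[0]+ey*q[1]+N*(hp+37)).round(1),q[2:].round(1),len(K), "mean-based",(ex*K[:,0].mean()+ey*K[:,1].mean()+N*(hp+37)).round(1))
E
```

```text
top hp -191.3499798210357 neck hist [(np.int64(10), np.int64(14)), (np.int64(12), np.int64(9)), (np.int64(14), np.int64(5)), (np.int64(16), np.int64(10)), (np.int64(18), np.int64(10)), (np.int64(20), np.int64(22)), (np.int64(22), np.int64(19)), (np.int64(24), np.int64(24)), (np.int64(26), np.int64(30)), (np.int64(28), np.int64(25)), (np.int64(30), np.int64(19)), (np.int64(32), np.int64(26)), (np.int64(34), np.int64(46)), (np.int64(36), np.int64(98)), (np.int64(38), np.int64(86)), (np.int64(40), np.int64(61)), (np.int64(42), np.int64(18)), (np.int64(44), np.int64(5)), (np.int64(46), np.int64(0))]
[26.64414827 27.91986381 32.24281265 37.20012913 38.23064218]
centre [522.4 268.3 130.3] [26.3 38.2] 310 mean-based [522.8 267.9 130.6]
side hp -193.01901850894538 neck hist [(np.int64(10), np.int64(18)), (np.int64(12), np.int64(20)), (np.int64(14), np.int64(24)), (np.int64(16), np.int64(25)), (np.int64(18), np.int64(35)), (np.int64(20), np.int64(31)), (np.int64(22), np.int64(41)), (np.int64(24), np.int64(39)), (np.int64(26), np.int64(32)), (np.int64(28), np.int64(37)), (np.int64(30), np.int64(32)), (np.int64(32), np.int64(30)), (np.int64(34), np.int64(60)), (np.int64(36), np.int64(110)), (np.int64(38), np.int64(73)), (np.int64(40), np.int64(20)), (np.int64(42), np.int64(5)), (np.int64(44), np.int64(0)), (np.int64(46), np.int64(0))]
[25.2090033  27.14287546 32.54983742 37.415095   39.91670151]
centre [522.3 267.6 128.4] [24.7 40.2] 282 mean-based [522.9 266.4 128.7]
```

```bash
cat >> h.py <<'E'
th=np.radians(2.7); N=np.array([-.5*np.cos(th),-.5*np.sin(th),.8660]); EY=np.array([-np.sin(th),np.cos(th),0]); EX=np.cross(EY,N)
M=np.array([522.5,267.5,130.])
def neckpose(h,ang=0,off=0.9,hold=31.,du=0,dv=0):
    """TCP pose s.t. lid_center at height h over mouth; ang deg anticlockwise from tool x = EY"""
    a=np.radians(ang); R=toolR(-N,np.cos(a)*EX-np.sin(a)*EY)
    return M+N*(h+hold)+du*EX+dv*EY-R.as_matrix()[:,0]*off, R
E
python3 - <<'E'
from h import *
st(); p,R=neckpose(80); p0,R0=pose(); W=R0.inv()*R
print(p,R.as_euler("xyz"))
w1=([395,70,280],R0*Ro.from_rotvec(W.as_rotvec()*.5))
inc(*w1); inc(p,R,w1)
E
```

```text
t 5.98 [ 405.7 -127.1  249.1] [ 3.136 -0.     1.198] F [ 1.2 -0.7 -2.9] M [-0.01 -0.02  0.  ] op 0.151 q [-0.31  0.04  2.04 -0.    1.06  0.07]
[467.10400775 263.9865911  226.126     ] [2.61798118e+00 2.22044605e-16 1.61792022e+00]
inc [ 0.4492 -0.204  -0.0784] [-0.2435  0.0529 -0.1956] rows 4.8
inc [0.5039 0.0569 0.1694] [-0.2435  0.0529 -0.1956] rows 5.1
```

Emit:
carry_out:
  increments:
    - [[0.1,-0.044,-0.04,-0.04,0.01,-0.03],[0.2,-0.09,-0.06,-0.09,0.02,-0.07],[0.3,-0.134,-0.078,-0.14,0.03,-0.11],[0.4,-0.18,-0.078,-0.19,0.04,-0.15],[0.449,-0.204,-0.078,-0.244,0.053,-0.196]]

```text
clock: 6.4
eef_pos: [392.2, 72.4, 276.0]
tcp_rot: [2.882, -0.03, 1.41]
contact_force: [1.7, 0.1, -2.8]
opening: 0.152
```

```bash
python3 - <<'E'
from h import *
st(); p,R=neckpose(80); plan(p,R,1); 
E
```

```text
t 6.40 [392.2  72.4 276. ] [ 2.882 -0.03   1.41 ] F [ 1.7  0.1 -2.8] M [-0.03  0.21  0.02] op 0.152 q [ 0.24 -0.18  2.2  -0.1   0.87  0.45]
inc [0.4989 0.0685 0.1625] [-0.2481  0.0499 -0.1951] rows 5.1
```

Emit:
carry_out:
  increments:
    - [[0.1,0.014,0.03,-0.05,0.01,-0.04],[0.2,0.028,0.06,-0.1,0.02,-0.08],[0.3,0.041,0.09,-0.15,0.03,-0.12],[0.4,0.055,0.13,-0.2,0.04,-0.16],[0.498,0.068,0.162,-0.248,0.05,-0.195]]

```text
clock: 6.82
eef_pos: [465.4, 260.9, 225.0]
tcp_rot: [2.62, 0.001, 1.621]
contact_force: [2.2, -2.6, -1.9]
opening: 0.157
```

Emit:
carry_out:
  increments:
    - [[0,0,0,0,0,0],[0,0,0,0,0,0],[0,0,0,0,0,0]]

```text
clock: 7.07
eef_pos: [465.5, 258.1, 225.4]
tcp_rot: [2.624, 0.003, 1.617]
contact_force: [0.1, -1.1, -2.0]
opening: 0.151
```

```bash
python3 - <<'E'
from h import *
st(); p,R=neckpose(80); plan(p,R,1)
for n in ("wrist","side","top"):
    f=optics.grab_frame(n); cv2.imwrite(f"pics/f_{n}.png",f["img"][:,:,::-1]);np.savez(f"f_{n}.npz",**f)
    for t in("lid_center","mouth","dial_grip"):
        for d in nets.tip_of(t,n)[:2]: print(n,t,np.round(d["point"],1),round(d["confidence"],2))
p,R=pose(); print("expected lid centre",p+R.apply([0.9,0,31]))
E
```

```text
t 7.07 [465.5 258.1 225.4] [2.624 0.003 1.617] F [ 0.1 -1.1 -2. ] M [-0.02  0.47  0.  ] op 0.151 q [ 0.68  0.09  2.16 -0.61  0.55  1.11]
inc [0.0145 0.005  0.0008] [-0.0055  0.0031  0.0008] rows 0.1
side lid_center [481.1 258.2 201.6] 0.63
side lid_center [497.4 259.3 169.1] 0.51
side mouth [523.5 267.6 126.6] 0.78
side mouth [526.5 267.4 123.7] 0.68
side dial_grip [529.4 144.2 124. ] 0.81
top lid_center [481.9 258.1 201.6] 0.71
top mouth [520.3 270.6 132.1] 0.82
top dial_grip [532.8 149.1 118.4] 0.56
expected lid centre [482.39212039 260.30606339 200.95402014]
```

View pics/f_wrist.png

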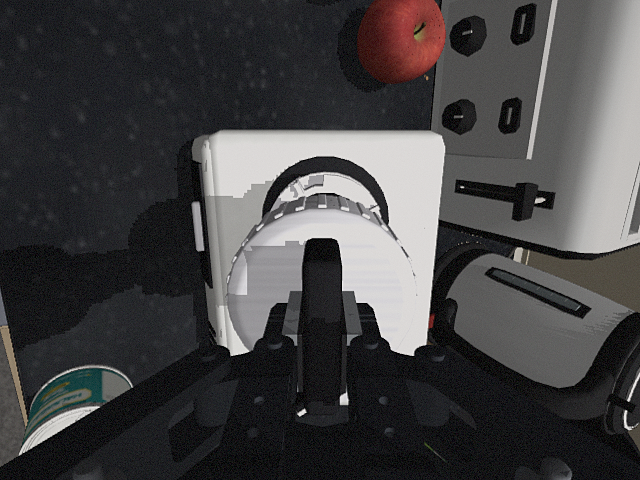

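View pics/f_side.png

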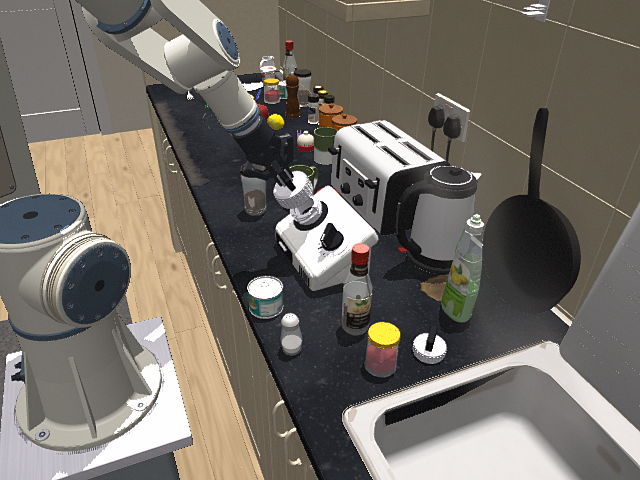

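```bash
python3 - <<'E'
from h import *
st(); p,R=neckpose(42); plan(p,R,1)
E
```

```text
t 7.67 [467.  258.7 227.8] [2.619e+00 1.000e-03 1.616e+00] F [ 0.3  0.1 -1.7] M [ 0.    0.48 -0.05] op 0.151 q [ 0.68  0.08  2.16 -0.61  0.55  1.11]
inc [ 0.0133 -0.0012  0.0991] [-0.0013  0.0013 -0.0012] rows 1.0
```

Emit:
carry_out:
  increments:
    - [[0.0133,-0.001,0.03,0,0,0],[0.0133,-0.001,0.06,0,0,0],[0.0133,-0.001,0.09,0,0,0],[0.0133,-0.001,0.099,0,0,0],[0.0133,-0.001,0.099,0,0,0]]

```text
clock: 8.08
eef_pos: [485.9, 264.7, 192.3]
tcp_rot: [2.621, 0.002, 1.616]
contact_force: [-0.5, -0.8, -1.9]
opening: 0.147
```

```bash
python3 - <<'E'
from h import *
st()
for n in ("side","top"):
    f=optics.grab_frame(n); cv2.imwrite(f"pics/g_{n}.png",cv2.resize(f["img"][130:290,200:440] if n=="side" else f["img"][160:300,220:400],None,fx=3.2,fy=3.2,interpolation=cv2.INTER_CUBIC)[:,:,::-1])
    for t in("lid_center","mouth"):
        for d in nets.tip_of(t,n)[:1]: print(n,t,np.round(d["point"],1),round(d["confidence"],2))
st()
p,R=pose(); c=p+R.apply([0.9,0,31])-M;print("expected lid centre rel mouth EX,EY,N",c@EX,c@EY,c@N)
p,R=neckpose(33); plan(p,R,1)
E
```

```text
t 8.08 [485.9 264.7 192.3] [2.621e+00 2.000e-03 1.616e+00] F [-0.5 -0.8 -1.9] M [-0.02  0.46  0.03] op 0.147 q [ 0.67  0.17  2.16 -0.69  0.47  1.19]
side lid_center [501.5 263.5 166.1] 0.92
side mouth [ 522.1 -139.2    1.3] 0.74
top lid_center [648.8 419.4   2.9] 0.7
top mouth [519.8 273.1 129.6] 0.82
t 8.38 [486.1 265.2 193.8] [2.619 0.    1.617] F [ 0.4 -0.2 -2.5] M [-0.02  0.44 -0.03] op 0.148 q [ 0.67  0.17  2.16 -0.69  0.47  1.19]
expected lid centre rel mouth EX,EY,N 0.2646793820545703 0.3081783150892783 42.46663034552505
inc [-0.0008 -0.0007  0.0237] [-0.0008  0.0008 -0.001 ] rows 0.2
```

View pics/g_side.png

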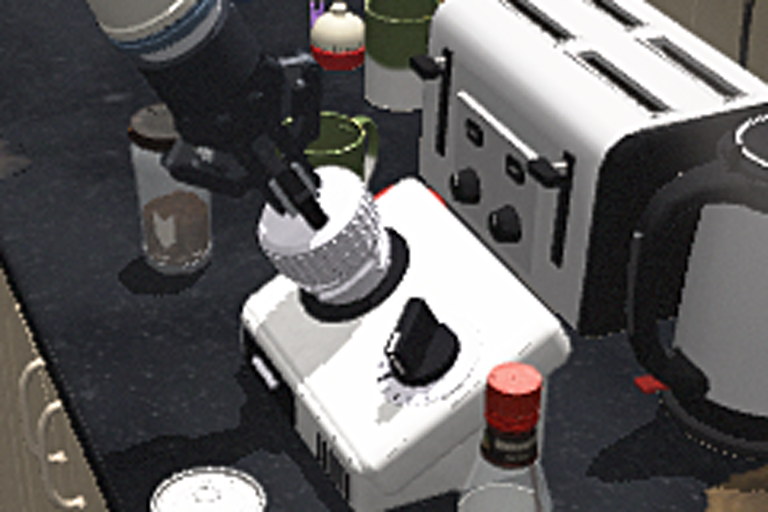

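Emit:
carry_out:
  increments:
    - [[-0.0008,-0.0007,0.01,0,0,0],[-0.0008,-0.0007,0.02,0,0,0],[-0.0008,-0.0007,0.027,0,0,0]]

```text
clock: 8.63
eef_pos: [491.7, 265.8, 184.1]
tcp_rot: [2.618, -0.001, 1.617]
contact_force: [-1.7, 3.7, -0.4]
opening: 0.15
```

Emit:
carry_out:
  increments:
    - [[0,0,0.004,0,0,0],[0,0,0.004,0,0,0]]

```text
clock: 8.8
eef_pos: [492.4, 265.9, 182.2]
tcp_rot: [2.619, -0.001, 1.618]
contact_force: [1.0, 5.8, -2.4]
opening: 0.149
```

```bash
cat >> h.py <<'E'
def rel(s=None,hold=31.,off=.9):
    s=st(); p,R=pose(s); c=p+R.apply([off,0,hold])-M; x=R.as_matrix()[:,0]
    print("lid rel EX %.1f EY %.1f N %.1f"%(c@EX,c@EY,c@N),"ang acw %.1f"%np.degrees(np.arctan2(-x@EX,x@EY)),"F along N %.1f EX %.1f EY %.1f"%tuple(s["contact_force"]@a for a in(N,EX,EY)),"M about N %.2f"%(s["wrist_torque"]@N))
E
python3 -c "
from h import *
rel()"
```

```text
t 8.80 [492.4 265.9 182.2] [ 2.619e+00 -1.000e-03  1.618e+00] F [ 1.   5.8 -2.4] M [1.02 0.4  0.6 ] op 0.149 q [ 0.66  0.2   2.16 -0.72  0.45  1.22]
lid rel EX 0.0 EY 0.8 N 29.3 ang acw -0.0 F along N -2.7 EX -0.1 EY 5.7 M about N 0.00
```

Emit:
carry_out:
  increments:
    - [[0.0035,0,0,0,0,0],[0.0035,0,0.003,0,0,0],[0.0035,0,0.003,0,0,0]]

```text
clock: 9.05
eef_pos: [492.6, 266.4, 181.0]
tcp_rot: [2.62, 0.001, 1.617]
contact_force: [-0.8, 3.1, -1.8]
opening: 0.152
```

```bash
python3 -c "
from h import *
rel()"
```

```text
t 9.05 [492.6 266.4 181. ] [2.620e+00 1.000e-03 1.617e+00] F [-0.8  3.1 -1.8] M [0.48 0.35 0.23] op 0.152 q [ 0.66  0.2   2.15 -0.73  0.45  1.22]
lid rel EX -0.5 EY 1.2 N 28.1 ang acw -0.0 F along N -1.3 EX -1.4 EY 3.1 M about N -0.04
```

Emit:
carry_out:
  increments:
    - [[0.002,0,0.003,0,0,0],[0.002,0,0.005,0,0,0],[0.002,0,0.005,0,0,0]]

```text
clock: 9.3
eef_pos: [493.3, 266.9, 179.6]
tcp_rot: [2.62, 0.001, 1.616]
contact_force: [-7.3, 0.0, 7.3]
opening: 0.148
```

```bash
python3 -c "
from h import *
rel()"
```

```text
t 9.30 [493.3 266.9 179.6] [2.620e+00 1.000e-03 1.616e+00] F [-7.3  0.   7.3] M [-0.08  0.62  0.02] op 0.148 q [ 0.66  0.21  2.15 -0.73  0.45  1.23]
lid rel EX -0.6 EY 1.6 N 26.6 ang acw -0.1 F along N 10.0 EX -2.6 EY 0.4 M about N 0.04
```

Emit:
carry_out:
  increments:
    - [[0,0,0,0,0,0],[0,0,0,0,0,0],[0,0,0,0,0,0]]
  hand: 0.825

```text
clock: 9.55
eef_pos: [493.5, 267.0, 179.4]
tcp_rot: [2.62, 0.001, 1.616]
contact_force: [-1.2, -0.3, 0.3]
opening: 0.174
```

```bash
cat > look.py <<'E'
from h import *
import sys
rel()
f=optics.grab_frame("side")
cv2.imwrite(f"pics/{sys.argv[1]}.png",cv2.resize(f["img"][150:270,230:400],None,fx=4,fy=4,interpolation=cv2.INTER_CUBIC)[:,:,::-1])
for t in("lid_center",):
    for d in nets.tip_of(t,"side")[:1]: print("net lid rel",[ round(float((d["point"]-M)@a),1) for a in(EX,EY,N)],round(d["confidence"],2))
P,u,v=cloud(f); Q=P-M; h=Q@N; rr=np.hypot(Q@EX,Q@EY-1.6)
k=(rr<42)&(h>-10)&(h<50); hist,e=np.histogram(h[k],np.arange(-10,50,2)); print("heights",dict(zip(e[:-1].tolist(),hist.tolist())))
E
python3 look.py h1
```

```text
t 9.55 [493.5 267.  179.4] [2.620e+00 1.000e-03 1.616e+00] F [-1.2 -0.3  0.3] M [-0.01  0.35 -0.01] op 0.174 q [ 0.66  0.21  2.15 -0.73  0.45  1.23]
lid rel EX -0.5 EY 1.7 N 26.3 ang acw -0.0 F along N 0.9 EX -0.9 EY -0.2 M about N -0.01
net lid rel [-0.0, -3.9, 28.3] 0.59
heights {-10: 2, -8: 0, -6: 6, -4: 3, -2: 3, 0: 0, 2: 2, 4: 5, 6: 3, 8: 3, 10: 3, 12: 1, 14: 3, 16: 1, 18: 2, 20: 3, 22: 8, 24: 34, 26: 114, 28: 177, 30: 51, 32: 7, 34: 4, 36: 5, 38: 14, 40: 12, 42: 12, 44: 12, 46: 13}
```

View pics/h1.png

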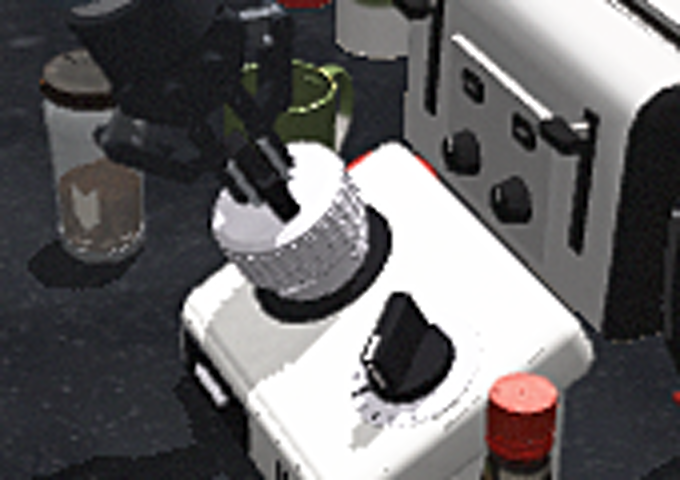

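Emit:
carry_out:
  increments:
    - [[0,0,0,0,0,-0.1],[0,0,0,0,0,-0.2],[0,0,0,0,0,-0.3],[0,0,0,0,0,-0.35],[0,0,0,0,0,-0.35]]

```text
clock: 10.07
eef_pos: [493.3, 267.0, 179.3]
tcp_rot: [2.65, 0.182, 1.94]
contact_force: [-0.8, -0.3, -0.5]
opening: 0.176
```

```bash
python3 look.py h2
```

```text
t 10.07 [493.3 267.  179.3] [2.65  0.182 1.94 ] F [-0.8 -0.3 -0.5] M [-0.1   0.39 -0.14] op 0.176 q [ 0.66  0.21  2.15 -0.73  0.45  0.86]
lid rel EX -1.0 EY 1.6 N 26.2 ang acw 21.1 F along N -0.1 EX -1.0 EY -0.3 M about N -0.08
net lid rel [-4.8, 1.1, 14.4] 0.79
heights {-10: 6, -8: 7, -6: 2, -4: 9, -2: 4, 0: 1, 2: 4, 4: 3, 6: 7, 8: 6, 10: 17, 12: 31, 14: 98, 16: 163, 18: 98, 20: 20, 22: 10, 24: 7, 26: 7, 28: 6, 30: 6, 32: 5, 34: 9, 36: 11, 38: 12, 40: 11, 42: 12, 44: 17, 46: 33}
```

Emit:
carry_out:
  increments:
    - [[0,0,0.01,0,0,0],[0,0,0.02,0,0,0],[0,0,0.025,0,0,0]]

```text
clock: 10.42
eef_pos: [498.6, 267.4, 170.2]
tcp_rot: [2.649, 0.18, 1.937]
contact_force: [-2.7, -0.1, 0.4]
opening: 0.176
```

View pics/h2.png

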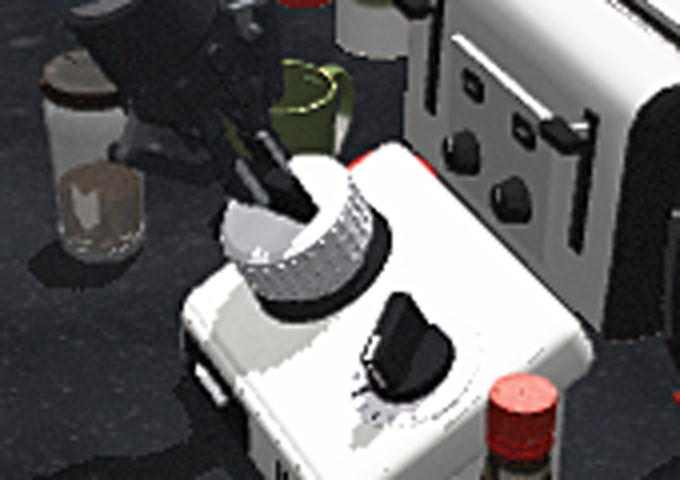

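```bash
python3 -c "
from h import *
rel()"
```

```text
t 10.42 [498.6 267.4 170.2] [2.649 0.18  1.937] F [-2.7 -0.1  0.4] M [-0.1   0.42 -0.05] op 0.176 q [ 0.65  0.23  2.15 -0.76  0.43  0.89]
lid rel EX -1.0 EY 1.8 N 15.8 ang acw 20.9 F along N 1.7 EX -2.1 EY 0.0 M about N -0.01
```

Emit:
carry_out:
  increments:
    - [[0,0,0,0,0,0.1],[0,0,0,0,0,0.2],[0,0,0,0,0,0.3],[0,0,0,0,0,0.4],[0,0,0,0,0,0.5]]

```text
clock: 10.83
eef_pos: [498.7, 267.6, 170.5]
tcp_rot: [2.625, -0.08, 1.475]
contact_force: [-0.1, -0.7, -0.8]
opening: 0.169
```

```bash
python3 look.py h3
```

```text
t 10.83 [498.7 267.6 170.5] [ 2.625 -0.08   1.475] F [-0.1 -0.7 -0.8] M [-0.03  0.47 -0.01] op 0.169 q [ 0.65  0.23  2.15 -0.76  0.43  1.42]
lid rel EX -0.3 EY 2.1 N 16.0 ang acw -9.4 F along N -0.6 EX -0.5 EY -0.7 M about N -0.01
net lid rel [-4.0, 2.3, 16.5] 0.58
heights {-10: 11, -8: 9, -6: 13, -4: 14, -2: 6, 0: 12, 2: 5, 4: 4, 6: 9, 8: 17, 10: 16, 12: 46, 14: 122, 16: 159, 18: 63, 20: 10, 22: 7, 24: 5, 26: 9, 28: 8, 30: 16, 32: 6, 34: 18, 36: 15, 38: 8, 40: 12, 42: 16, 44: 29, 46: 53}
```

Emit:
carry_out:
  increments:
    - [[0,0,0,0,0,0.1],[0,0,0,0,0,0.2],[0,0,0,0,0,0.3],[0,0,0,0,0,0.4],[0,0,0,0,0,0.4]]

```text
clock: 11.35
eef_pos: [498.6, 267.6, 170.7]
tcp_rot: [2.692, -0.275, 1.103]
contact_force: [-1.1, 1.1, -0.2]
opening: 0.176
```

```bash
python3 look.py h4
```

```text
t 11.35 [498.6 267.6 170.7] [ 2.692 -0.275  1.103] F [-1.1  1.1 -0.2] M [0.05 0.36 0.05] op 0.176 q [ 0.65  0.23  2.15 -0.76  0.43  1.83]
lid rel EX 0.1 EY 1.9 N 16.1 ang acw -33.1 F along N 0.3 EX -1.0 EY 1.1 M about N 0.01
net lid rel [-1.5, 0.5, 14.4] 0.66
heights {-10: 3, -8: 7, -6: 9, -4: 3, -2: 3, 0: 3, 2: 7, 4: 6, 6: 9, 8: 30, 10: 103, 12: 177, 14: 71, 16: 14, 18: 9, 20: 5, 22: 7, 24: 8, 26: 8, 28: 9, 30: 15, 32: 11, 34: 11, 36: 16, 38: 12, 40: 26, 42: 36, 44: 26, 46: 23}
```

View pics/h4.png

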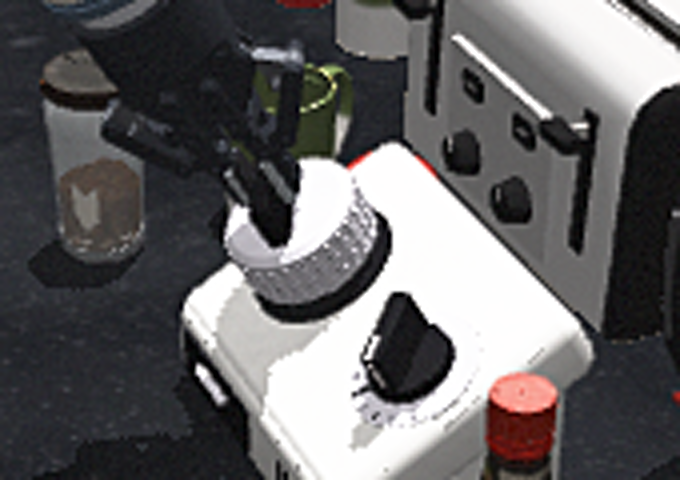

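Emit:
carry_out:
  increments:
    - [[0,0,0.004,0,0,0.1],[0,0,0.008,0,0,0.2],[0,0,0.01,0,0,0.3],[0,0,0.01,0,0,0.35],[0,0,0.01,0,0,0.35]]

```text
clock: 11.87
eef_pos: [500.5, 268.0, 167.6]
tcp_rot: [2.814, -0.415, 0.746]
contact_force: [-1.9, 0.7, 1.1]
opening: 0.179
```

```bash
python3 look.py h5
```

```text
t 11.87 [500.5 268.  167.6] [ 2.814 -0.415  0.746] F [-1.9  0.7  1.1] M [0.19 0.42 0.08] op 0.179 q [ 0.65  0.24  2.15 -0.77  0.42  2.2 ]
lid rel EX 0.5 EY 2.0 N 12.5 ang acw -53.9 F along N 1.9 EX -1.1 EY 0.8 M about N -0.04
net lid rel [-3.2, 1.4, 10.6] 0.83
heights {-10: 5, -8: 10, -6: 4, -4: 5, -2: 3, 0: 7, 2: 14, 4: 21, 6: 47, 8: 153, 10: 101, 12: 37, 14: 13, 16: 10, 18: 10, 20: 7, 22: 17, 24: 16, 26: 14, 28: 17, 30: 15, 32: 13, 34: 18, 36: 10, 38: 30, 40: 36, 42: 14, 44: 14, 46: 13}
```

Emit:
carry_out:
  increments:
    - [[0,0,0,0,0,0.06],[0,0,0,0,0,0.12],[0,0,0,0,0,0.12]]

```text
clock: 12.22
eef_pos: [500.4, 267.8, 167.4]
tcp_rot: [2.87, -0.452, 0.614]
contact_force: [-4.3, 1.9, 1.4]
opening: 0.176
```

```bash
python3 look.py h6
```

```text
t 12.22 [500.4 267.8 167.4] [ 2.87  -0.452  0.614] F [-4.3  1.9  1.4] M [-0.05  0.71  0.77] op 0.176 q [ 0.65  0.24  2.15 -0.77  0.42  2.33]
lid rel EX 0.3 EY 1.8 N 12.4 ang acw -61.1 F along N 3.3 EX -2.9 EY 2.1 M about N 0.67
net lid rel [-1.3, 0.2, 12.4] 0.63
heights {-10: 4, -8: 5, -6: 8, -4: 4, -2: 4, 0: 7, 2: 8, 4: 26, 6: 57, 8: 134, 10: 124, 12: 26, 14: 15, 16: 10, 18: 14, 20: 13, 22: 14, 24: 9, 26: 16, 28: 12, 30: 12, 32: 24, 34: 17, 36: 14, 38: 26, 40: 23, 42: 24, 44: 6, 46: 12}
```

Emit:
carry_out:
  increments:
    - [[0,0,0,0,0,0.05],[0,0,0,0,0,0.05],[0,0,0,0,0,0.05]]

```text
clock: 12.57
eef_pos: [500.5, 267.8, 167.4]
tcp_rot: [2.893, -0.464, 0.561]
contact_force: [-3.1, 3.0, 3.1]
opening: 0.178
```

```bash
python3 look.py h7
```

```text
t 12.57 [500.5 267.8 167.4] [ 2.893 -0.464  0.561] F [-3.1  3.   3.1] M [-0.36  0.7   1.46] op 0.178 q [ 0.65  0.24  2.15 -0.77  0.42  2.38]
lid rel EX 0.4 EY 1.7 N 12.4 ang acw -63.9 F along N 4.2 EX -1.0 EY 3.1 M about N 1.43
net lid rel [-1.5, -0.1, 11.5] 0.82
heights {-10: 2, -8: 6, -6: 5, -4: 6, -2: 6, 0: 4, 2: 9, 4: 22, 6: 83, 8: 146, 10: 100, 12: 24, 14: 13, 16: 9, 18: 11, 20: 13, 22: 12, 24: 12, 26: 14, 28: 16, 30: 11, 32: 23, 34: 18, 36: 16, 38: 18, 40: 31, 42: 17, 44: 13, 46: 10}
```

View pics/h7.png

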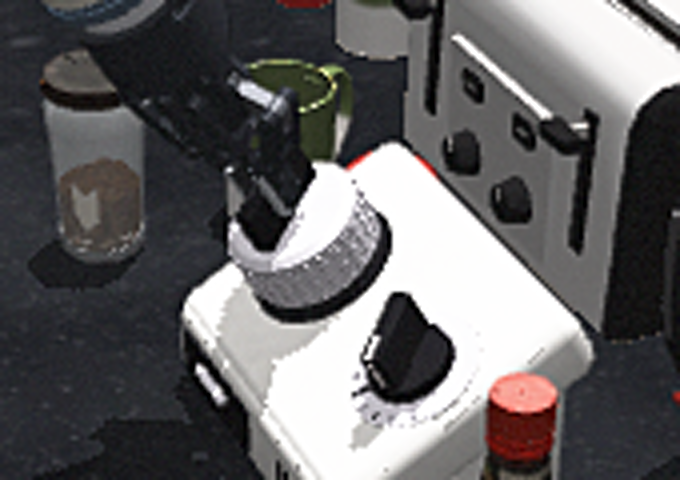

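Emit:
carry_out:
  increments:
    - [[0,0,0,0,0,0.06],[0,0,0,0,0,0.06],[0,0,0,0,0,0.06]]

```text
clock: 12.92
eef_pos: [500.5, 267.8, 167.4]
tcp_rot: [2.922, -0.479, 0.495]
contact_force: [-3.8, 1.9, 3.5]
opening: 0.179
```

```bash
python3 look.py h8
```

```text
t 12.92 [500.5 267.8 167.4] [ 2.922 -0.479  0.495] F [-3.8  1.9  3.5] M [-0.93  0.76  2.38] op 0.179 q [ 0.65  0.24  2.15 -0.77  0.42  2.44]
lid rel EX 0.5 EY 1.7 N 12.4 ang acw -67.4 F along N 4.9 EX -1.5 EY 2.1 M about N 2.50
net lid rel [-2.8, -0.5, 9.6] 0.81
heights {-10: 2, -8: 4, -6: 6, -4: 5, -2: 4, 0: 7, 2: 10, 4: 29, 6: 71, 8: 142, 10: 88, 12: 31, 14: 15, 16: 12, 18: 14, 20: 11, 22: 15, 24: 10, 26: 20, 28: 13, 30: 18, 32: 16, 34: 13, 36: 21, 38: 17, 40: 27, 42: 23, 44: 7, 46: 13}
```

Emit:
carry_out:
  increments:
    - [[0,0,0,0,0,-0.08],[0,0,0,0,0,-0.15],[0,0,0,0,0,-0.15]]

```text
clock: 13.27
eef_pos: [500.5, 267.8, 167.3]
tcp_rot: [2.849, -0.439, 0.661]
contact_force: [-4.7, 3.0, 2.2]
opening: 0.178
```

```bash
python3 -c "
from h import *
rel()"
```

```text
t 13.27 [500.5 267.8 167.3] [ 2.849 -0.439  0.661] F [-4.7  3.   2.2] M [0.42 0.72 0.5 ] op 0.178 q [ 0.65  0.24  2.15 -0.77  0.42  2.28]
lid rel EX 0.3 EY 1.8 N 12.3 ang acw -58.5 F along N 4.2 EX -2.8 EY 3.3 M about N 0.20
```

Torque is nearly relaxed; open and back off along the axis.

Emit:
carry_out:
  increments:
    - [[0,0,0,0,0,0],[0,0,0,0,0,0],[0,0,0,0,0,0]]
  hand: 0.5

```text
clock: 13.52
eef_pos: [500.6, 267.3, 167.3]
tcp_rot: [2.852, -0.44, 0.654]
contact_force: [0.3, -0.5, -0.2]
opening: 0.496
```

Emit:
carry_out:
  increments:
    - [[0,0,-0.05,0,0,0],[0,0,-0.15,0,0,0],[0,0,-0.25,0,0,0],[0,0,-0.3,0,0,0],[0,0,-0.3,0,0,0]]

```text
clock: 13.93
eef_pos: [440.7, 265.9, 275.7]
tcp_rot: [2.852, -0.447, 0.655]
contact_force: [0.4, 0.3, 1.6]
opening: 0.497
```

```bash
cat > look2.py <<'E'
from h import *
import sys
tag=sys.argv[1]
rel()
for n in sys.argv[2:]:
    f=optics.grab_frame(n); np.savez(f"{tag}_{n}.npz",**f)
    im=f["img"]
    if n=="side": im=cv2.resize(im[150:300,230:400],None,fx=4,fy=4,interpolation=cv2.INTER_CUBIC)
    if n=="top": im=cv2.resize(im[170:280,240:380],None,fx=5,fy=5,interpolation=cv2.INTER_CUBIC)
    cv2.imwrite(f"pics/{tag}_{n}.png",im[:,:,::-1])
    for t in("lid_center","dial_grip"):
        for d in nets.tip_of(t,n)[:1]: print(n,t,np.round(d["point"],1),"rel",[ round(float((d["point"]-M)@a),1) for a in(EX,EY,N)],round(d["confidence"],2))
    P,u,v=cloud(f); Q=P-M; h=Q@N; rr=np.hypot(Q@EX,Q@EY-1.6)
    k=(rr<40)&(h>-10)&(h<50); hist,e=np.histogram(h[k],np.arange(-10,50,2)); print("heights",dict(zip(e[:-1].tolist(),hist.tolist())))
E
python3 look2.py i wrist side
```

```text
t 13.93 [440.7 265.9 275.7] [ 2.852 -0.447  0.655] F [0.4 0.3 1.6] M [ 0.    0.26 -0.  ] op 0.497 q [ 0.74 -0.02  2.14 -0.54  0.67  2.09]
lid rel EX 2.9 EY 2.8 N 136.0 ang acw -59.0 F along N 1.2 EX 1.1 EY 0.3 M about N -0.01
wrist lid_center [515.4 274.  138.6] rel [-1.6, 6.8, 10.8] 0.97
wrist dial_grip [535.7 148.  122. ] rel [2.5, -120.0, -10.7] 0.56
heights {-10: 0, -8: 0, -6: 0, -4: 0, -2: 0, 0: 0, 2: 0, 4: 0, 6: 0, 8: 40, 10: 1218, 12: 4796, 14: 206, 16: 13, 18: 8, 20: 9, 22: 8, 24: 11, 26: 6, 28: 8, 30: 13, 32: 8, 34: 9, 36: 8, 38: 14, 40: 147, 42: 1126, 44: 464, 46: 0}
side lid_center [516.3 266.9 136.8] rel [-2.0, -0.3, 9.0] 0.83
side dial_grip [532.9 145.1 122.8] rel [0.4, -122.8, -8.5] 0.78
heights {-10: 0, -8: 1, -6: 1, -4: 0, -2: 1, 0: 1, 2: 0, 4: 13, 6: 34, 8: 114, 10: 131, 12: 36, 14: 17, 16: 14, 18: 14, 20: 18, 22: 20, 24: 14, 26: 18, 28: 16, 30: 18, 32: 15, 34: 11, 36: 18, 38: 36, 40: 57, 42: 14, 44: 1, 46: 0}
```

View pics/i_wrist.png

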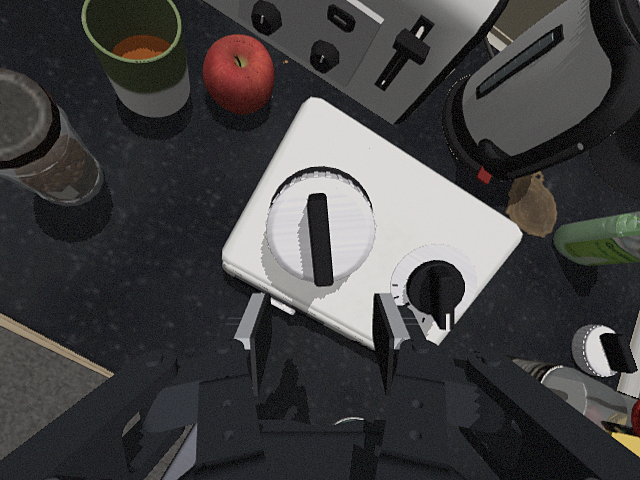

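View pics/i_side.png

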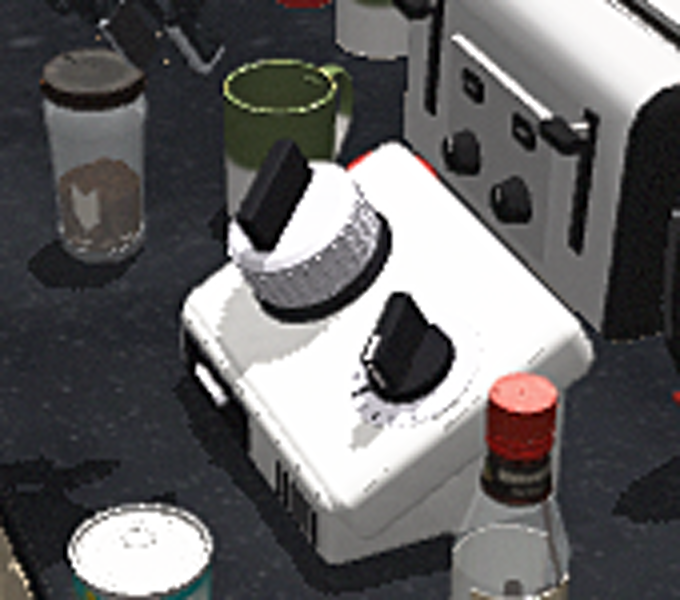

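```bash
python3 - <<'E'
from h import *
f=dict(np.load("i_wrist.npz")); 
cv2.imwrite("pics/i_zoom.png",cv2.resize(f["img"][230:350,370:500],None,fx=5,fy=5,interpolation=cv2.INTER_CUBIC)[:,:,::-1])
P,u,v=cloud(f); Q=P-M; h=Q@N; a=Q@EX; b=Q@EY
print("panel h",np.median(h[(abs(b+60)<10)&(abs(a)<40)]))
k=(np.hypot(a,b+123)<45)
hist,e=np.histogram(h[k],np.arange(-42,10,2)); print(dict(zip(e[:-1].tolist(),hist.tolist())))
B=k&(h>-8)&(h<10)
X=np.stack([a[B],b[B]],1).astype(np.float32); rc=cv2.minAreaRect(X); C=X-X.mean(0); V=np.linalg.eigh(C.T@C)[1][:,1]; print(len(X),"rect",rc,"dir EX,EY",V)
K=k&(h>-30)&(h<-18); X=np.stack([a[K],b[K]],1).astype(np.float32); print("disc",len(X),cv2.minEnclosingCircle(X))
# white pointer
im=f["img"].astype(int).sum(1+1); W=B&(im[v,u]>450); print("white on bar",W.sum(),a[W].mean(),b[W].mean(),h[W].mean())
# dark marks on panel
D=(np.hypot(a,b+123)<52)&(np.hypot(a,b+123)>28)&(h<-33)&(im[v,u]<420)
np.savez("marks.npz",a=a[D],b=b[D])
# rectified panel image
F=240/np.tan(np.radians(f["fov_y"]/2))
g=np.arange(-60,60,.25); A,Bb=np.meshgrid(g[::-1],g[::-1]-123,indexing="ij")  # rows: EX downwards decreasing, cols EY decreasing (right)
X3=M+A[...,None]*EX+Bb[...,None]*EY-37*N
uv=proj(f,X3).astype(np.float32); out=cv2.remap(f["img"],uv[...,0],uv[...,1],cv2.INTER_CUBIC); cv2.imwrite("pics/i_rect.png",out[:,:,::-1])
E
```

```text
panel h -35.22521377978262
{-42: 0, -40: 35, -38: 165, -36: 2100, -34: 954, -32: 57, -30: 68, -28: 72, -26: 250, -24: 946, -22: 59, -20: 46, -18: 40, -16: 36, -14: 46, -12: 46, -10: 47, -8: 43, -6: 45, -4: 46, -2: 55, 0: 50, 2: 121, 4: 557, 6: 241}
1158 rect ((0.08061408996582031, -121.25149536132812), (51.09767150878906, 14.701245307922363), 36.69221878051758) dir EX,EY [-0.8046109 -0.5938024]
disc 1441 ((0.2585851550102234, -120.6004409790039), 26.374231338500977)
white on bar 75 -13.47593688987962 -131.17905539715477 6.040557085525079
```

View pics/i_rect.png

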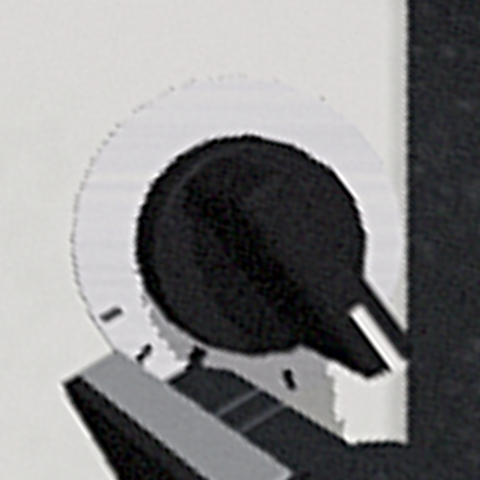

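View pics/i_zoom.png

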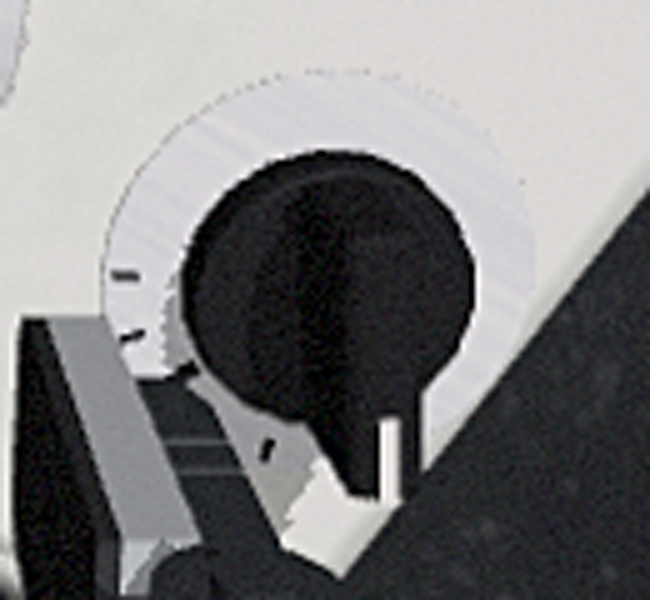

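Emit:
carry_out:
  increments:
    - [[0,0,0,0,0,-0.58],[0,0,0,0,0,-0.58],[0,0,0,0,0,-0.58],[0,0,0,0,0,-0.58],[0,0,0,0,0,-0.58]]

```text
clock: 14.65
eef_pos: [440.7, 264.4, 269.9]
tcp_rot: [2.658, -0.198, 1.253]
contact_force: [-0.9, -0.1, 0.0]
opening: 0.5
```

Emit:
carry_out:
  increments:
    - [[0,0,0,0,0,-0.58],[0,0,0,0,0,-0.58],[0,0,0,0,0,-0.58],[0,0,0,0,0,-0.58],[0,0,0,0,0,-0.58]]

```text
clock: 15.07
eef_pos: [440.7, 264.5, 269.9]
tcp_rot: [2.63, 0.099, 1.786]
contact_force: [0.1, -0.6, 0.2]
opening: 0.499
```

Emit:
carry_out:
  increments:
    - [[0,0,0,0,0,-0.58],[0,0,0,0,0,-0.58],[0,0,0,0,0,-0.58],[0,0,0,0,0,-0.58],[0,0,0,0,0,-0.58]]

```text
clock: 15.48
eef_pos: [440.7, 264.4, 269.9]
tcp_rot: [2.764, 0.367, 2.348]
contact_force: [0.4, 0.1, -0.3]
opening: 0.499
```

Emit:
carry_out:
  increments:
    - [[0,0,0,0,0,-0.58],[0,0,0,0,0,-0.58],[0,0,0,0,0,-0.58],[0,0,0,0,0,-0.58],[0,0,0,0,0,-0.58]]

```text
clock: 15.9
eef_pos: [440.7, 264.4, 269.9]
tcp_rot: [3.053, 0.513, 3.003]
contact_force: [0.3, 0.8, -0.1]
opening: 0.502
```

```bash
cat >> h.py <<'E'
D=M+0.1*EX-121.5*EY
def dialpose(h,ang,du=0,dv=0):
    a=np.radians(ang); R=toolR(-N,np.cos(a)*EX-np.sin(a)*EY)
    return D+N*h+du*EX+dv*EY,R
E
python3 -c "
from h import *
rel(); p,R=dialpose(90,128); plan(p,R,2)"
```

```text
t 15.90 [440.7 264.4 269.9] [3.053 0.513 3.003] F [ 0.3  0.8 -0.1] M [-0.01  0.22  0.01] op 0.502 q [ 0.74 -0.01  2.14 -0.54  0.67 -0.34]
lid rel EX -1.9 EY 0.8 N 131.0 ang acw 80.7 F along N -0.3 EX 0.2 EY 0.7 M about N 0.01
inc [-0.0262 -0.1503  0.0905] [ 0.0013 -0.0028 -1.2606] rows 10.6
inc [ 0.1393 -0.0624  0.0905] [ 0.0013 -0.0028 -1.2606] rows 10.6
```

```bash
sed -i 's/np.cos(a)\*EX-np.sin(a)\*EY/np.cos(a)*EX+np.sin(a)*EY/' h.py
python3 -c "
from h import *
p,R=dialpose(90,128); plan(p,R,2); q,R=pose()"
```

```text
inc [-0.0262 -0.1503  0.0905] [-0.0011 -0.0021 -0.3939] rows 3.3
inc [ 0.0365 -0.1483  0.0904] [-0.0011 -0.0021 -0.3939] rows 3.3
```

Emit:
carry_out:
  increments:
    - [[-0.026,-0.15,0.09,-0.001,-0.002,-0.394],[-0.026,-0.15,0.09,-0.001,-0.002,-0.394],[-0.026,-0.15,0.09,-0.001,-0.002,-0.394],[-0.026,-0.15,0.09,-0.001,-0.002,-0.394]]

```text
clock: 16.23
eef_pos: [461.2, 202.5, 237.8]
tcp_rot: [-2.997, 0.502, -2.809]
contact_force: [0.2, 0.5, 0.8]
opening: 0.5
```

Emit:
carry_out:
  increments:
    - [[0.036,-0.148,0.09,-0.001,-0.002,-0.394],[0.036,-0.148,0.09,-0.001,-0.002,-0.394],[0.036,-0.148,0.09,-0.001,-0.002,-0.394],[0.036,-0.148,0.09,-0.001,-0.002,-0.394],[0.036,-0.148,0.09,-0.001,-0.002,-0.394]]

```text
clock: 16.65
eef_pos: [482.5, 143.5, 207.6]
tcp_rot: [-2.802, 0.405, -2.365]
contact_force: [0.5, -1.0, -0.3]
opening: 0.497
```

Emit:
carry_out:
  increments:
    - [[0,0,0,0,0,0],[0,0,0,0,0,0]]

```text
clock: 16.82
eef_pos: [482.8, 145.0, 208.9]
tcp_rot: [-2.804, 0.41, -2.369]
contact_force: [-0.9, -0.2, 0.2]
opening: 0.503
```

```bash
python3 look2.py j wrist; python3 - <<'E'
from h import *
p,R=dialpose(90,128); plan(p,R,1)
f=dict(np.load("j_wrist.npz")); P,u,v=cloud(f); Q=P-M; h=Q@N; a=Q@EX; b=Q@EY
k=(np.hypot(a,b+121)<32); B=k&(h>0)&(h<10)
X=np.stack([a[B],b[B]],1).astype(np.float32); print(len(X),"top rect",cv2.minAreaRect(X),np.median(h[B])); C=X-X.mean(0); print(np.linalg.eigh(C.T@C)[1][:,1])
E
```

```text
t 16.82 [482.8 145.  208.9] [-2.804  0.41  -2.369] F [-0.9 -0.2  0.2] M [-0.03  0.23  0.  ] op 0.503 q [ 0.4   0.04  2.27 -0.48  0.38 -1.46]
lid rel EX -0.6 EY -121.0 N 60.0 ang acw 127.5 F along N 0.6 EX -0.6 EY -0.2 M about N 0.01
wrist lid_center [520.1 273.8 137.7] rel [2.0, 6.4, 7.7] 0.7
wrist dial_grip [534.3 147.3 121.6] rel [1.1, -120.6, -10.3] 0.62
heights {-10: 0, -8: 0, -6: 0, -4: 0, -2: 0, 0: 0, 2: 0, 4: 0, 6: 0, 8: 81, 10: 712, 12: 2251, 14: 117, 16: 67, 18: 52, 20: 66, 22: 56, 24: 56, 26: 58, 28: 54, 30: 51, 32: 41, 34: 44, 36: 29, 38: 26, 40: 30, 42: 53, 44: 8, 46: 0}
inc [ 0.0024 -0.0021  0.0036] [ 0.0003  0.0026 -0.007 ] rows 0.1
1869 top rect ((-0.16706180572509766, -121.74641418457031), (50.25675582885742, 13.774410247802734), 36.90737533569336) 5.606704361458094
[-0.80041724 -0.59944326]
```

View pics/j_wrist.png

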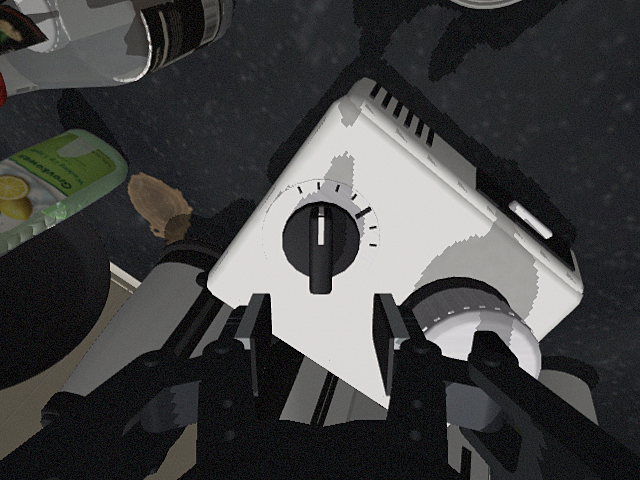

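```bash
sed -i 's/^D=.*/D=M-0.1*EX-121.7*EY/' h.py; python3 -c "
from h import *
st();p,R=dialpose(3,127); plan(p,R,1)"
```

```text
t 16.97 [482.8 145.2 209.4] [-2.803  0.41  -2.367] F [ 0.5 -0.  -0.3] M [-0.01  0.27 -0.02] op 0.497 q [ 0.4   0.04  2.27 -0.48  0.38 -1.47]
inc [ 0.0037 -0.0023  0.2211] [0.0003 0.0026 0.0097] rows 2.1
```

Emit:
carry_out:
  increments:
    - [[0.0037,-0.0023,0.06,0,0.002,0.01],[0.0037,-0.0023,0.12,0,0.002,0.01],[0.0037,-0.0023,0.17,0,0.002,0.01],[0.0037,-0.0023,0.21,0,0.002,0.01],[0.0037,-0.0023,0.221,0,0.002,0.01]]

```text
clock: 17.38
eef_pos: [526.8, 145.7, 130.6]
tcp_rot: [-2.809, 0.41, -2.379]
contact_force: [-0.5, -0.5, 0.0]
opening: 0.498
```

Emit:
carry_out:
  increments:
    - [[0,0,0,0,0,0],[0,0,0,0,0,0],[0,0,0,0,0,0]]
  hand: 0.75

```text
clock: 17.63
eef_pos: [526.6, 145.7, 133.0]
tcp_rot: [-2.807, 0.412, -2.378]
contact_force: [-0.8, 1.4, 0.3]
opening: 0.25
```

```bash
python3 look2.py k wrist;python3 -c "
from h import *
st();p,R=dialpose(3,127); plan(p,R,1)"
```

```text
t 17.63 [526.6 145.7 133. ] [-2.807  0.412 -2.378] F [-0.8  1.4  0.3] M [-0.03  0.18 -0.03] op 0.250 q [ 0.36  0.26  2.25 -0.86  0.2  -1.09]
lid rel EX -0.6 EY -122.4 N -27.5 ang acw 127.0 F along N 0.6 EX -0.5 EY 1.5 M about N -0.02
heights {-10: 0, -8: 0, -6: 0, -4: 0, -2: 0, 0: 0, 2: 0, 4: 0, 6: 0, 8: 52, 10: 421, 12: 401, 14: 7, 16: 0, 18: 0, 20: 0, 22: 0, 24: 0, 26: 0, 28: 0, 30: 0, 32: 0, 34: 0, 36: 0, 38: 0, 40: 0, 42: 0, 44: 0, 46: 0}
t 17.78 [526.7 145.7 133.3] [-2.807  0.412 -2.377] F [-0.1 -0.  -0.2] M [0.02 0.25 0.01] op 0.250 q [ 0.36  0.26  2.25 -0.86  0.2  -1.09]
inc [0.0006 0.001  0.0017] [-0.0002  0.0015  0.0004] rows 0.0
```

View pics/k_wrist.png

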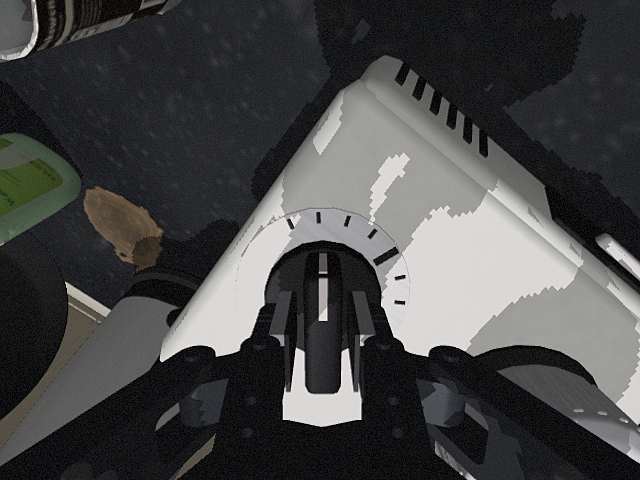

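Emit:
carry_out:
  increments:
    - [[0,0,0,0,0,0],[0,0,0,0,0,0],[0,0,0,0,0,0],[0,0,0,0,0,0]]
  hand: 1
  squeeze: 25

```text
clock: 18.12
eef_pos: [526.4, 145.9, 133.2]
tcp_rot: [-2.807, 0.412, -2.377]
contact_force: [-5.8, 2.1, 6.3]
opening: 0.162
```

Emit:
carry_out:
  increments:
    - [[0,0,0,0,0,0.08],[0,0,0,0,0,0.16],[0,0,0,0,0,0.25],[0,0,0,0,0,0.333],[0,0,0,0,0,0.333]]

```text
clock: 18.53
eef_pos: [526.5, 145.7, 133.3]
tcp_rot: [-2.977, 0.501, -2.76]
contact_force: [-4.6, 1.1, 5.1]
opening: 0.155
```

```bash
python3 look2.py l wrist
```

```text
t 18.53 [526.5 145.7 133.3] [-2.977  0.501 -2.76 ] F [-4.6  1.1  5.1] M [0.1  0.46 0.03] op 0.155 q [ 0.36  0.26  2.25 -0.87  0.2  -0.74]
lid rel EX -0.7 EY -122.1 N -27.3 ang acw 106.7 F along N 6.7 EX -1.4 EY 1.3 M about N -0.03
wrist lid_center [516.6 273.3 140.7] rel [0.5, 6.1, 12.1] 0.95
wrist dial_grip [532.9 145.2 122.6] rel [0.3, -122.7, -8.7] 0.72
heights {-10: 0, -8: 0, -6: 0, -4: 0, -2: 0, 0: 0, 2: 0, 4: 0, 6: 3, 8: 189, 10: 1277, 12: 4411, 14: 372, 16: 409, 18: 417, 20: 360, 22: 271, 24: 63, 26: 2, 28: 0, 30: 0, 32: 0, 34: 0, 36: 0, 38: 0, 40: 0, 42: 0, 44: 0, 46: 0}
```

View pics/l_wrist.png

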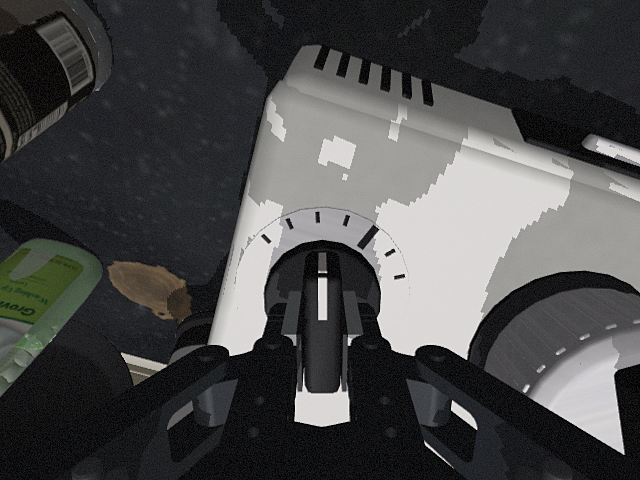

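Emit:
carry_out:
  increments:
    - [[0,0,0,0,0,0.08],[0,0,0,0,0,0.16],[0,0,0,0,0,0.25],[0,0,0,0,0,0.333],[0,0,0,0,0,0.333]]

```text
clock: 19.1
eef_pos: [526.5, 145.5, 133.3]
tcp_rot: [3.108, 0.524, 3.123]
contact_force: [-5.3, -0.5, 6.6]
opening: 0.161
```

Emit:
carry_out:
  increments:
    - [[0,0,0,0,0,0.08],[0,0,0,0,0,0.16],[0,0,0,0,0,0.25],[0,0,0,0,0,0.333],[0,0,0,0,0,0.333]]

```text
clock: 19.52
eef_pos: [526.5, 145.2, 133.2]
tcp_rot: [2.917, 0.478, 2.728]
contact_force: [-4.4, -1.7, 6.7]
opening: 0.157
```

```bash
python3 look2.py m wrist
```

```text
t 19.52 [526.5 145.2 133.2] [2.917 0.478 2.728] F [-4.4 -1.7  6.7] M [-0.3   0.36 -0.09] op 0.157 q [ 0.36  0.26  2.25 -0.87  0.2  -0.04]
lid rel EX -0.8 EY -122.0 N -27.3 ang acw 66.8 F along N 8.1 EX -0.5 EY -1.5 M about N 0.07
wrist dial_grip [537.  146.9 122.3] rel [3.8, -121.1, -11.1] 0.65
heights {-10: 0, -8: 0, -6: 0, -4: 0, -2: 0, 0: 0, 2: 0, 4: 0, 6: 2, 8: 335, 10: 3359, 12: 9321, 14: 413, 16: 300, 18: 267, 20: 208, 22: 181, 24: 86, 26: 13, 28: 0, 30: 0, 32: 0, 34: 0, 36: 0, 38: 0, 40: 0, 42: 0, 44: 0, 46: 0}
```

View pics/m_wrist.png

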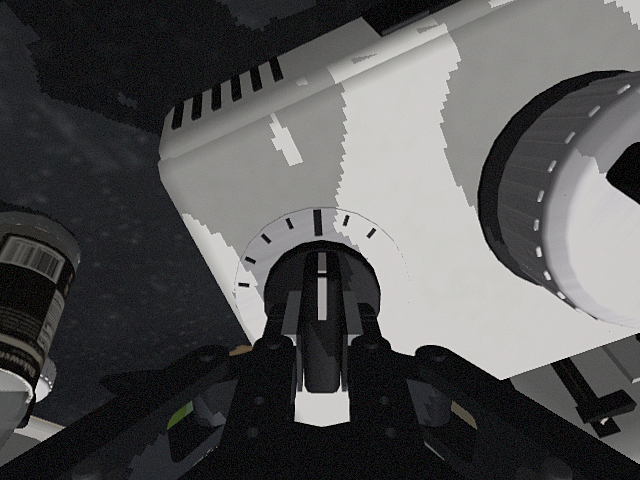

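The pointer (322,285) is at the long thick mark (318,222). Let go and retreat along the axis.

Emit:
carry_out:
  increments:
    - [[0,0,0,0,0,0],[0,0,0,0,0,0],[0,0,0,0,0,0],[0,0,0,0,0,0]]
  hand: 0.55

```text
clock: 20.0
eef_pos: [526.6, 145.5, 132.6]
tcp_rot: [2.92, 0.479, 2.735]
contact_force: [-0.4, -0.5, 1.0]
opening: 0.453
```

Emit:
carry_out:
  increments:
    - [[0,0,-0.05,0,0,0],[0,0,-0.13,0,0,0],[0,0,-0.22,0,0,0],[0,0,-0.3,0,0,0],[0,0,-0.3,0,0,0]]

```text
clock: 20.42
eef_pos: [466.4, 143.3, 241.4]
tcp_rot: [2.914, 0.483, 2.732]
contact_force: [0.6, -0.0, 0.9]
opening: 0.449
```

```bash
python3 look2.py n wrist side top; python3 - <<'E'
from h import *
for t in["oil_bottle","jar_jam","salt_shaker","tin_tomato","mug_plum","small_lid_center","jar_coffee"]:
    for d in nets.tip_of(t,"top")[:1]: print(t,np.round(d["point"]),round(d["confidence"],2))
f=dict(np.load("n_wrist.npz"));P,u,v=cloud(f); Q=P-M; h=Q@N; a=Q@EX; b=Q@EY
B=(np.hypot(a,b+121)<32)&(h>0)&(h<10)
X=np.stack([a[B],b[B]],1).astype(np.float32); C=X-X.mean(0); print("dial bar",np.linalg.eigh(C.T@C)[1][:,1])
K=(np.hypot(a,b-1.7)<40)&(h>8)&(h<15); A=np.c_[a[K],b[K],np.ones(K.sum())]; print("lid top plane",K.sum(),np.linalg.lstsq(A,h[K],rcond=None)[0])
E
```

```text
t 20.42 [466.4 143.3 241.4] [2.914 0.483 2.732] F [ 0.6 -0.   0.9] M [ 0.    0.21 -0.01] op 0.449 q [ 0.41 -0.05  2.26 -0.41  0.46 -0.48]
lid rel EX 1.5 EY -121.0 N 96.4 ang acw 67.0 F along N 0.5 EX 1.0 EY -0.1 M about N -0.02
wrist lid_center [519.  275.7 138.9] rel [1.8, 8.4, 9.3] 0.57
wrist dial_grip [533.5 147.5 124.3] rel [1.8, -120.4, -7.6] 0.68
heights {-10: 0, -8: 0, -6: 0, -4: 0, -2: 0, 0: 0, 2: 0, 4: 0, 6: 0, 8: 77, 10: 1793, 12: 7231, 14: 374, 16: 69, 18: 65, 20: 76, 22: 79, 24: 56, 26: 88, 28: 76, 30: 80, 32: 80, 34: 77, 36: 90, 38: 90, 40: 254, 42: 1867, 44: 824, 46: 0}
side lid_center [518.7 271.  136.7] rel [0.2, 3.7, 7.6] 0.7
side dial_grip [531.1 145.8 123. ] rel [-1.0, -122.0, -7.5] 0.81
heights {-10: 0, -8: 0, -6: 0, -4: 0, -2: 1, 0: 1, 2: 4, 4: 6, 6: 29, 8: 80, 10: 80, 12: 23, 14: 5, 16: 6, 18: 3, 20: 7, 22: 3, 24: 4, 26: 3, 28: 6, 30: 3, 32: 4, 34: 1, 36: 3, 38: 3, 40: 2, 42: 0, 44: 0, 46: 0}
top lid_center [518.9 271.2 134.8] rel [-0.6, 3.9, 5.9] 0.61
top dial_grip [534.4 144.9 120.3] rel [0.4, -123.0, -11.5] 0.63
heights {-10: 0, -8: 0, -6: 0, -4: 0, -2: 0, 0: 1, 2: 1, 4: 9, 6: 20, 8: 91, 10: 162, 12: 186, 14: 102, 16: 43, 18: 11, 20: 4, 22: 6, 24: 10, 26: 2, 28: 8, 30: 10, 32: 4, 34: 7, 36: 15, 38: 16, 40: 42, 42: 45, 44: 40, 46: 11}
oil_bottle [521. -24.  -0.] 0.93
jar_jam [ 518. -140.    1.] 0.94
salt_shaker [380. -36.   1.] 0.72
mug_plum [613. 504.   3.] 0.87
small_lid_center [ 625. -148.   20.] 0.95
jar_coffee [464. 493.   0.] 0.77
dial bar [-0.93609667  0.3517428 ]
lid top plane 9443 [4.70665486e-03 6.31824966e-03 1.26603944e+01]
```

View pics/n_wrist.png

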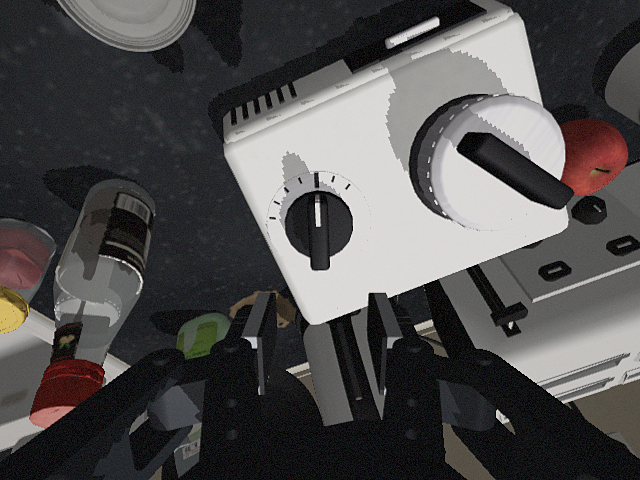

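View pics/n_side.png

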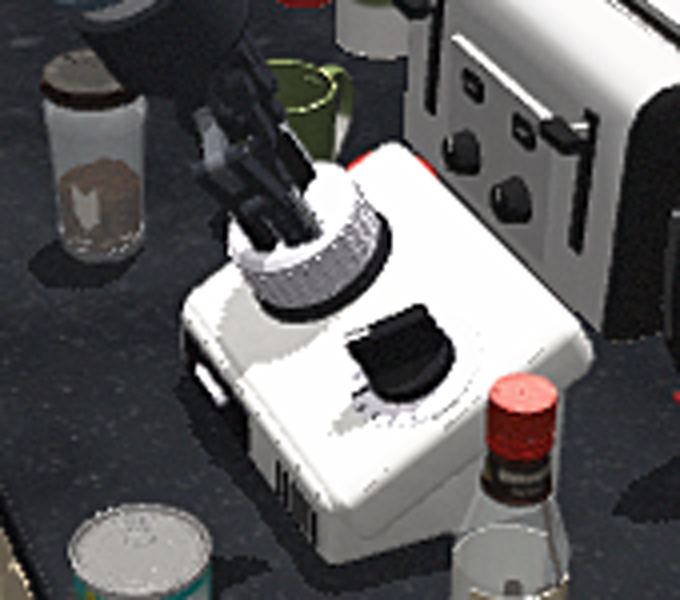

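```bash
python3 -c "
from rig import r
print(r.sign_off())"
```

```text
the job is handed in; nothing more can be done
None
```

The larger lid is screwed fully home on the filler neck, and the dial points at the long thick mark. I handed the job in at about 20.6 s of the 61 s allowed.

**Lid:** I set it on the tilted neck until the lugs rested on the thread pieces. I then loosened the grip and turned it anticlockwise about 21°, and it dropped about 11 mm. Turned clockwise, it sank a further 8 mm or so to a firm stop, where the torque rose steadily to 2.5 N m with no more sinking. I let go and backed off.

**Dial:** It started at the second mark. I turned it three 20° clicks clockwise to the fifth mark and released it.

**Last checks:**
- **Lid position:** its top face is parallel to the neck's mouth within 0.5°. It measured 12.7 mm above the mouth, which puts `lid_center` at about +7 to +9 mm against the expected +7. My estimate of the mouth's position is only good to 1–2 mm.
- **Dial position:** after letting go, the wrist picture shows the pointer in line with the thick mark.
- **Other objects:** in the final top-camera check, the smaller lid, oil bottle, jam jar and mug were within the networks' error of where they started. The salt shaker read about 4 mm off, also within that error. The coffee jar matched its first reading.
- **Not confirmed by numbers:** the last check returned no reading for the tin, and I did not query the apple. Both show upright in the last pictures.
- **Disagreement:** the wrist camera's network placed the lid about 6–8 mm to the left of where I did. The side and top cameras were within about 4 mm, so I put this down to network error.

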